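# Fit a bob in the air spindle with the air shut off

### The job

Turn the air cock fully shut against its stop, then take the mandrel with the plain cylindrical bob from the rack and set it fully home in the spindle's collet. Swing the bar of the collet nut clockwise to its stop so that the collet grips, and only then turn the air cock fully open again, handle along the pipe, and let go. Leave the other mandrels in the rack and everything else on the counter where it is.

Things in the scene. Friction and masses are not known exactly. Their poses are not given: they have to be found in the camera images.
- cock (a joint): Air cock (ball valve), lever turning about its stem. 0 = shut: lever square across the pipe, pointing down the slope to the stand's front. 1.571 = open: lever along the pipe, to -y of cock_axis (robot's right); opens counter-clockwise seen from outside. Hard stops at both ends, stays where left, needs 0.3 N m (push the lever's side or pinch it). Starts at 1.0 to 1.57 rad.
- cock_axis (a point): On the stem axis at the lever's mid-thickness, 152 mm above the counter. z: out along the stem, which leans 30 deg from vertical to the robot's side; x: up the slope, away from the robot; y: level along the pipe (left). Lever direction (-cos q, -sin q, 0), q = cock. Lever 130 mm long: black sleeve 60 to 130 mm from the axis, 18 wide, 14 thick; nearer in a steel strip 16 wide, 6 thick.
- collet_mouth (a point): Centre of the collet's mouth in the flat 36 mm square nose of the spindle, 171 mm above the counter. z: out along the spindle, which leans 30 deg from vertical to the robot's side; x: up the slope, away from the robot; y: level (left). Bore 14 mm wide, 2 mm chamfer, 75 mm deep. Mandrel home: collar underside on this face, its z along this z; it drops in under its own weight.
- nut (a joint): Collet nut: dark steel ring 74 mm across, 24 mm high, round the nose, with a steel bar. 0 = slack; grows clockwise seen from outside along the spindle. Its jaws meet a 12 mm shank at about 1.0 rad and grip it; hard stop at 1.25 rad. Stays where left, needs 0.35 N m, about twice that near the stop. Starts at 0 to 0.3 rad. If tightened first, the shank cannot enter.
- nut_axis (a point): On the spindle axis at the height of the nut's bar, 18 mm below the mouth; same axes as collet_mouth. The bar is round, 12 mm thick, axis in the plane z = 0, ends 141 mm from the axis, direction (cos a, sin a, 0), a = 3.762 - nut (rad): it sweeps across the front (-x) side from -y to +y. With the mandrel home its bob ends 79 mm above this plane.
- mandrel: The mandrel to fit, 140 g: steel shank 12 mm thick, 55 mm long, chamfered foot; collar 30 mm across, 6 mm thick; black rubber bob, a plain cylinder 28 mm across, 45 mm long. Origin: centre of the collar's underside; z along the mandrel toward the bob, which reaches from z = 16 to 61 mm. Stands upright in one of the rack's three holes, collar on the rack's top.
- rack: Fixed wooden block 60 x 200 mm, 65 mm high, origin under its centre, long side along its y. Three through holes 17 mm wide at y = -65, 0, +65 mm; each holds a mandrel, collar resting on the top. Which mandrel stands where varies.
- mandrel_cone: Bystander in the rack: like the mandrel, but its bob is a cone (28 mm tapering to a point, top at 61 mm).
- mandrel_disc: Bystander in the rack: like the mandrel, but its bob is a disc 40 mm across, top at 40 mm.
- cock_stand: Fixed stand of the air cock: base plate 130 x 130 mm, 12 mm high, and a bracket; front is -x. Origin on the counter, below the point where stem and pipe axes meet (110 mm up). The pipe, 27 mm thick, 170 mm long, with a brass body 44 mm thick and 50 mm long in the middle, runs along y, its axis 48 mm below cock_axis along the stem.
- spindle_stand: Fixed stand of the spindle: base plate 140 x 130 mm, 12 mm high (centre at x = +20 mm), and a bracket. Origin on the counter. Its front is -x.
- scale_pan: Bystander: brass scale pan 110 mm across, 22 mm high, origin under its centre.
- crucible: Bystander: white ceramic crucible 68 mm across, 75 mm high, origin under its centre.
- caliper: Bystander: flat steel caliper 170 mm long, 7 mm high.
- rubber_block: Bystander: black rubber block 100 x 65 x 35 mm, origin under its centre.
- ring_blank: Bystander: copper ring blank 72 mm across, 16 mm high, origin under its centre.

How it is judged:
By the outcome, as a careful person would: the job done as asked, in the order asked, and still so for the second after the job is handed in, with the robot touching nothing.
It also fails if it takes over 72 s, if anything falls off the work surface, if the arm or the gripper's body presses on something with over 40 N, if the wrist force passes 120 N, or if a joint passes its speed limit or range.

### The arm

A 6-joint arm with a two-finger parallel gripper is mounted at the origin on the work surface. World frame = base frame: x ahead of the robot, y to its left, z up, the work surface at z = 0. Lengths are in mm, angles in rad, forces in N, time in s.
With the tool pointing down it reaches from about 375 to 925 mm from the base axis. Payload 5.7 kg.
Tool frame: the origin (TCP) lies between the finger pads; the fingertips stand 8 mm ahead of it and the grasp point (between the pads) lies 11 mm behind it; z points along the fingers, y is the line along which they close (so a half turn about z gives the same grasp; the last joint's range is limited). The gripper opens to 88 mm and grips with 3 to 60 N. Pads are 20 mm wide; open, the fingers measure 115 mm over their backs; the gripper's body (75 mm by 178 mm) begins 61 mm behind the grasp point.
Start: joints at [-1.358, 0.359, 1.51, -0, 1.272, -0.115], TCP at [193.16, -568.022, 202.123] pointing down, gripper open.
Joint ranges: [-2.97, 2.97], [-1.01, 2.36], [0.21, 2.38], [-0.96, 4.11], [0.2, 2.71], [-2.98, 2.98]. Speed limits (rad/s): [2.39, 2.39, 3.14, 3.14, 3.14, 3.14].

### API

Orientations are given as a unit quaternion [w, x, y, z].
In Python, from plant import robot gives the robot as it stands.
- The arm moves only by the shell command python3 steer.py FILE, which reads ROWS from the file FILE. ROWS is a JSON list that holds a single list of rows (three levels of brackets), with 1 to 20 rows, each of 5 numbers: the finger opening in mm, then dx, dy, dz in mm, then a turn about the tool's z in rad; each row shifts and turns the commanded pose from where the row before left it, along the tool's axes as they then stand; what a row does not reach is not made up. A row lasts 1/8 s, in which the tool goes at most 62.5 mm and 0.188 rad, less where a joint would pass 70% of its speed; a pose out of reach is approached as far as the arm can. The fingers move at their own pace and stop on an object; the grip force is fixed at half the most. Time passes only in rows, so rows that do not move let the fingers close. It prints the time, the measured TCP pose, the force, the opening and the grip force at its end. Input that does not fit is refused with a message, and nothing moves.
- robot.read_state(): the state, without advancing time (a new reading comes with each control period).
- robot.read_camera(name): name is "scene" or "top" or "wrist"; returns the picture (480x640x3 uint8, red, green, blue); there is no depth.
- robot.camera_info(name): a dict with "mtx" (3x3 intrinsics, pixels), "dist" ([k1, k2, p1, p2, k3] as OpenCV has them; the pictures are not rectified), "rvec" (rotation vector, rad) and "tvec" (3), from world to camera coordinates, as OpenCV has them. Camera axes: x right, y down, z forward; pixel columns grow to the right and rows downward; lengths in mm; the calibration is good to about 2 mm. A picture is of the moment at which its call begins: read the wrist's pose just before it. camera_info takes no time and is no camera call; for the wrist camera it gives the pose at the moment of the call.
- robot.finish_job(): hands the job in; it is judged then, once.
The state is a dict: "time": time; "joints": joint angles; "qvel": joint speeds; "joint_torque": joint torques, N m; "ee_pos": TCP position; "ee_rot": TCP orientation; "ft_force": force on the tool from outside, world axes, zero at the start; "torque": the same for the moment, N m; "width": finger opening in mm; "gripper_force": force on a finger pad.
Only numpy, scipy, OpenCV 4.12 (cv2) and the standard library are available. Lean on these libraries where they do the work, as an engineer would, in place of code of your own. Each camera call takes 0.05 s, during which the arm holds its last target. There are 200 camera calls.

## Working session

There is one attempt and no reset: what is moved stays moved. The work goes in short steps, Python scripts to look and compute and a shell command to move; the robot and the scene stay as the last step left them, time stands still between calls to the robot, and variables do not carry over. Pictures are saved under pics/ and viewed, at most 10 in all, crops included, and the job is handed in when it is done.

```bash
ls; mkdir -p pics
python3 - <<'E'
from plant import robot
import cv2
s=robot.read_state();print(s)
for n in("scene","top"):
    im=robot.read_camera(n);cv2.imwrite(f"pics/{n}0.png",im[:,:,::-1])
    print(n,robot.camera_info(n))
E
```

```text
pics
plant.py
steer.py
{'time': 0.0, 'joints': array([-1.35806201e+00,  3.59537105e-01,  1.51142120e+00, -2.59683578e-05,
        1.27249669e+00, -1.15102967e-01]), 'qvel': array([ 7.77152441e-05, -1.79808986e-03,  8.69014733e-04, -1.62253461e-03,
        1.35589350e-04, -1.33163403e-03]), 'joint_torque': array([-1.54190031e-03, -5.15378952e+01, -2.70728910e+01,  6.71717897e-02,
        3.48380394e-02, -1.20807481e-04]), 'ee_pos': array([ 193.02476198, -567.33538334,  201.29479521]), 'ee_rot': array([-9.29457651e-04,  9.86594341e-01,  1.63189271e-01, -5.78301841e-05]), 'ft_force': array([ 0.28239663, -0.21002779,  0.21621181]), 'torque': array([ 0.0389934 ,  0.01906602, -0.00343276]), 'gripper_force': 0.0, 'width': 88.36404346680494}
scene {'mtx': array([[501.80880327,   0.        , 316.9306862 ],
       [  0.        , 501.80880327, 238.77483159],
       [  0.        ,   0.        ,   1.        ]]), 'dist': array([0.02903959, 0.        , 0.        , 0.        , 0.        ]), 'rvec': array([ 2.1744359 ,  1.10073156, -0.41584926]), 'tvec': array([-304.51428895, -261.93192639, 1415.27797579])}
top {'mtx': array([[464.15682809,   0.        , 320.37193062],
       [  0.        , 464.15682809, 240.3625199 ],
       [  0.        ,   0.        ,   1.        ]]), 'dist': array([-0.0210925,  0.       ,  0.       ,  0.       ,  0.       ]), 'rvec': array([ 2.18903596, -2.15081692,  0.07934652]), 'tvec': array([-11.4000111 , 566.40288813, 991.74838609])}
```

View pics/scene0.png

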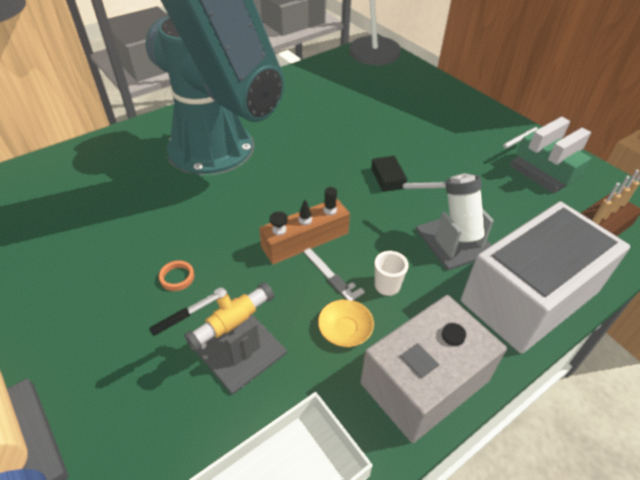

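View pics/top0.png

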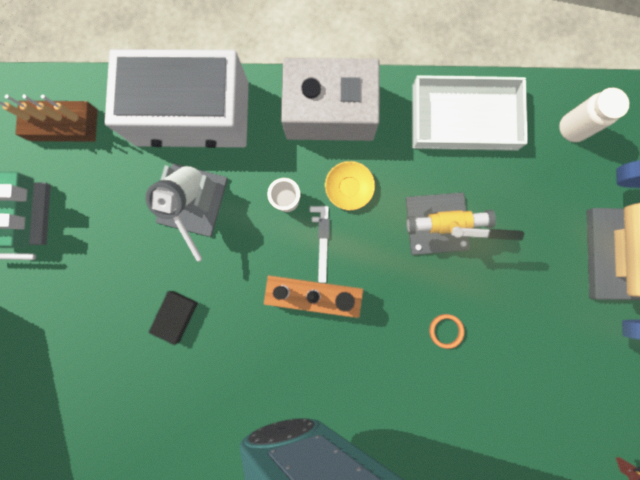

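The scene picture shows the cock at (235,315), the spindle at (465,200) and the rack at (305,230). The top picture shows the cock at (450,222) with its lever pointing to -y. The spindle nose is at (162,200) with its bar towards (197,258). In the rack, the plain cylinder is at (281,292), the cone in the middle and the disc at (345,300). Next I'll enlarge the important parts.

Run:
```python
import cv2,numpy as np
t=cv2.imread("pics/top0.png");s=cv2.imread("pics/scene0.png")
def c(im,x,y,w=133,h=100): return cv2.resize(im[y:y+h,x:x+w],(w*3,h*3),interpolation=cv2.INTER_CUBIC)
out=np.vstack([np.hstack([c(t,400,175),c(t,125,165)]),np.hstack([c(s,150,275),c(s,390,160)])])
cv2.imwrite("pics/crop1.png",out);print(out.shape)
out=np.hstack([c(t,255,260,120,70),c(s,250,175,120,100)[:210]]) 
cv2.imwrite("pics/crop2.png",np.hstack([c(t,255,260,120,100),c(s,250,170,120,100)]))
```

```text
(600, 798, 3)
```

View pics/crop1.png

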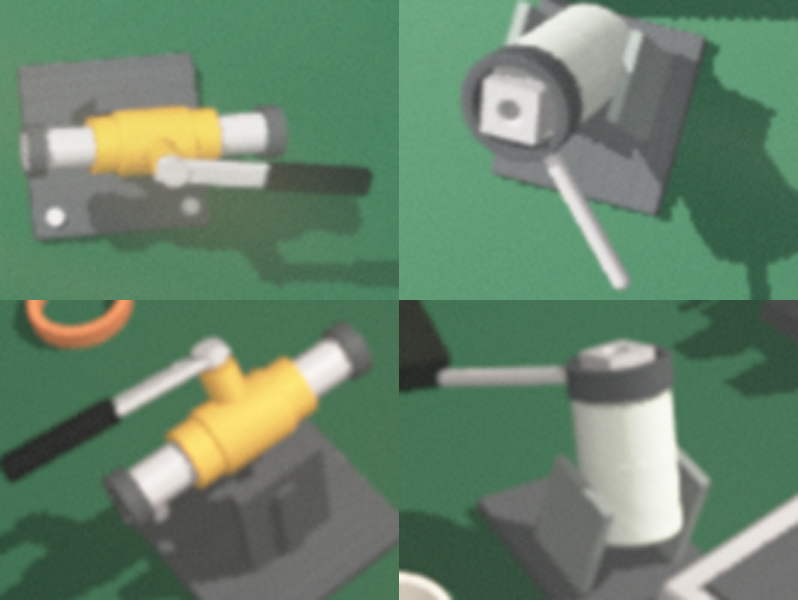

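View pics/crop2.png

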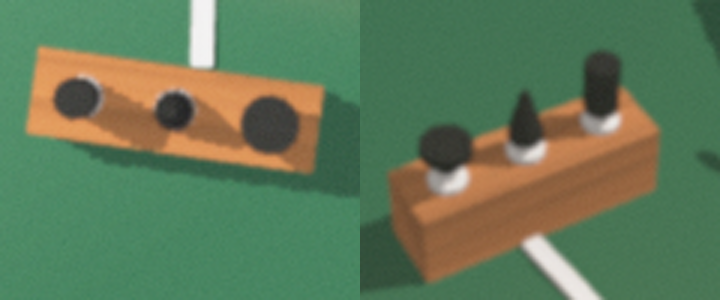

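The crops show the following, in crop pixels:
- **Cock, top view:** stem cap (173,172), lever tip (371,182), sleeve start (268,176), pipe ends (35,148) and (272,131).
- **Spindle, top view:** mouth (508,109), bar end (620,285).
- **Rack:** top corners (38,47), (324,88), (312,174), (27,132), with the plain cylinder's top at (75,100).

```bash
cat > h.py <<'E'
from plant import robot
import cv2,numpy as np
from scipy.spatial.transform import Rotation as R
I={n:robot.camera_info(n) for n in("scene","top")}
def ray(n,p,info=None):
    i=info or I[n];u=cv2.undistortPoints(np.array([[p]],float),i["mtx"],i["dist"])[0,0]
    M=cv2.Rodrigues(i["rvec"])[0];return -M.T@i["tvec"],M.T@np.r_[u,1]
def onz(n,p,z,info=None):
    o,d=ray(n,p,info);return o+d*(z-o[2])/d[2]
def two(a,b):
    o,d=ray("top",a);q,e=ray("scene",b)
    d=d/np.linalg.norm(d);e=e/np.linalg.norm(e)
    s=np.linalg.lstsq(np.c_[d,-e],q-o,rcond=None)[0];A=o+s[0]*d;B=q+s[1]*e
    return (A+B)/2,np.linalg.norm(A-B)
def proj(n,P,info=None):
    i=info or I[n];return cv2.projectPoints(np.array(P,float).reshape(-1,1,3),i["rvec"],i["tvec"],i["mtx"],i["dist"])[0][:,0]
E
python3 - <<'E'
from h import *
np.set_printoptions(precision=1,suppress=True)
f=lambda x,y,ox,oy:((x+.5)/3-.5+ox,(y+.5)/3-.5+oy)
tc=lambda x,y:f(x,y,400,175); ts=lambda x,y:f(x-399,y,125,165)
sc=lambda x,y:f(x,y-300,150,275); ss=lambda x,y:f(x-399,y-300,390,160)
tr=lambda x,y:f(x,y,255,260); sr=lambda x,y:f(x-360,y,250,170)
print("cap",two(tc(173,170),sc(213,352)),onz("top",tc(173,170),154))
print("tip",two(tc(371,182),sc(10,468)),"slv",two(tc(268,175),sc(113,408)))
print("pipe ends",onz("top",tc(28,148),110),onz("top",tc(280,131),110),two(tc(28,148),sc(352,350)),two(tc(280,131),sc(133,495)))
print("base",[onz("top",tc(*p),12) for p in((20,68),(190,55),(37,240))])
m=onz("top",ts(508,109),171);print("mouth",m,two(ts(508,109),ss(621,353)))
print("base",[onz("top",ts(*p),12) for p in((706,38),(656,214),(492,170))])
print("barend",two(ts(620,283),ss(441,376)),onz("top",ts(620,283),171-18*.866-70))
c=[onz("top",tr(*p),65) for p in((38,47),(324,88),(312,174),(27,132))];print("rack",c,np.mean(c,0))
print("cyl",onz("top",tr(75,100),126),two(tr(75,100),sr(602,62)))
E
```

```text
cap (array([ 578.1, -264.5,  150.1]), np.float64(2.567662859401354)) [ 577.  -264.5  154. ]
tip (array([ 574.2, -393.2,  141. ]), np.float64(6.0562786359869785)) slv (array([ 576. , -327.8,  144.7]), np.float64(0.8831725424757827))
pipe ends [ 595.1 -180.1  110. ] [ 609.4 -348.8  110. ] (array([ 595.7, -180.9,  105.1]), np.float64(0.09533687229197144)) (array([ 611.2, -343.5,  113.4]), np.float64(9.043531042806176))
base [array([ 667.3, -191.3,   12. ]), array([ 679.2, -317.8,   12. ]), array([ 539.4, -204.1,   12. ])]
mouth [623.7 300.8 171. ] (array([625.7, 304.5, 163.1]), np.float64(1.9720336649057923))
base [array([706.6, 211.7,  12. ]), array([573.2, 244.2,  12. ]), array([604.2, 368.8,  12. ])]
barend (array([517.6, 245.2,  95.7]), np.float64(1.139513956971323)) [518.4 248.5  85.4]
rack [array([487.6, 107.6,  65. ]), array([462.9, -91.9,  65. ]), array([403.6, -84.3,  65. ]), array([428.7, 113.7,  65. ])] [445.7  11.3  65. ]
cyl [453.1  74.7 126. ] (array([453.6,  76.2, 121. ]), np.float64(2.461271362156989))
```

Measured values, all consistent with the given sizes:

| Item | Position (mm) | Angles (rad) |
|---|---|---|
| Cock axis | (578, -265.5, 152) | stand yaw 0.09, q about 1.42 |
| Collet mouth | (624, 301, 171) | yaw -0.24, nut about 0.02 (bar length comes out at 140 mm) |
| Mandrel | (453.5, 75.5) | upright in the rack |

The rows only turn about the tool's z, so the tool always points down. I'll tilt the mandrel 30° inside the grip, using its foot as a pivot.

For the cock I'll straddle the lever loosely and swing it along its arc.

```bash
cat > d.py <<'E'
# d.py: 'x y z yaw' targets in turn -> turn, and shift in the turned tool's axes (from measured pose)
import sys
from h import *
s=robot.read_state();p=s["ee_pos"]
X=R.from_quat(s["ee_rot"],scalar_first=True).as_matrix()[:,0];y0=np.arctan2(X[1],X[0])
print("t",s["time"],"pos",p.round(1),"yaw",round(y0,3),"F",s["ft_force"].round(1))
for a in sys.argv[1:]:
    x,y,z,w=map(float,a.split());dt=(w-y0+np.pi)%(2*np.pi)-np.pi
    c,n=np.cos(w),np.sin(w);d=np.array([x,y,z])-p
    print("turn",round(-dt,3),"dx dy dz",np.round([c*d[0]+n*d[1],n*d[0]-c*d[1],-d[2]],1),"dist",np.linalg.norm(d).round(0))
    p=np.array([x,y,z]);y0=w
E
cat > k.py <<'E'
# arc points on a lever: k.py cock|nut r drop q1 q2 ... -> 'x y z yaw' (yaw = lever's horizontal direction reversed)
import sys
from h import *
def pts(w,r,drop,qs):
    o,psi=(np.array([578,-265.5,152]),.09) if w=="cock" else (np.array([632.5,298.7,155.4]),-.24)
    h=np.array([np.cos(psi),np.sin(psi),0]);l=np.array([-h[1],h[0],0]);xs=.866*h+np.array([0,0,.5]);out=[]
    for q in qs:
        v=(-np.cos(q)*xs-np.sin(q)*l) if w=="cock" else np.cos(3.762-q)*xs+np.sin(3.762-q)*l
        c=o+r*v;out.append(f"{c[0]:.1f} {c[1]:.1f} {c[2]-drop:.1f} {np.arctan2(-v[1],-v[0]):.3f}")
    return out
if __name__=="__main__":
    print("\n".join(pts(sys.argv[1],float(sys.argv[2]),float(sys.argv[3]),map(float,sys.argv[4:]))))
E
python3 k.py cock 105 6 1.42 1.2 1 .8 .6 .4 .2 0; python3 d.py "574 -370 200 1.53"
```

```text
573.7 -370.1 138.1 1.530
554.0 -365.9 127.0 1.336
537.0 -357.9 117.6 1.153
521.7 -346.2 109.4 0.962
508.6 -331.3 102.7 0.759
498.3 -313.8 97.6 0.544
491.1 -294.3 94.5 0.320
487.4 -273.7 93.5 0.090
t 0.1 pos [ 193.  -567.4  201.4] yaw 0.328 F [-0.4  0.2  0.1]
turn -1.202 dx dy dz [212.8 372.6   1.4] dist 429.0
```

```bash
echo '[[[40,0,0,0,-0.172],[40,0,0,0,-0.172],[40,0,0,0,-0.172],[40,0,0,0,-0.172],[40,0,0,0,-0.172],[40,0,0,0,-0.172],[40,0,0,0,-0.17],[40,21,37,0,0],[40,21,37,0,0],[40,21,37,0,0],[40,21,37,0,0],[40,21,37,0,0],[40,21,37,0,0],[40,21,37,0,0],[40,21,37,0,0],[40,21,37,0,0],[40,21,37,0,0],[40,0,0,0,0],[40,0,0,0,0]]]' > m.json && python3 steer.py m.json; python3 d.py "574 -370 138 1.53"
```

```text
time: 2.48
ee_pos: [570.8, -373.2, 201.5]
ee_rot: [-0.001, 0.721, 0.693, -0.0]
ft_force: [-0.7, 0.0, -0.7]
width: 40.1
gripper_force: 0.0
t 2.475 pos [ 570.8 -373.2  201.5] yaw 1.53 F [-0.7  0.  -0.7]
turn 0.0 dx dy dz [ 3.4  3.1 63.5] dist 64.0
```

Run:
```python
from h import *
im=robot.read_camera("wrist");cv2.imwrite("pics/w1.png",im[:,:,::-1])
```

```text
(no output)
```

View pics/w1.png

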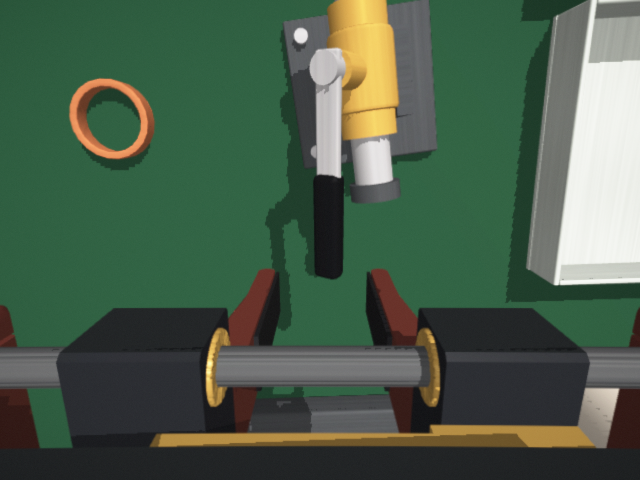

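The wrist view shows the lever's sleeve from (328,178) to (328,277), running along the tool's x and centred between the fingertips at columns 275 and 370. I'll check its tip and axis from these pixels.

Run:
```python
from h import *
i=robot.camera_info("wrist");np.set_printoptions(precision=1,suppress=True)
print(onz("",(328,276),143,i),onz("",(328,178),146,i),onz("",(326,68),156,i))
print(proj("",[[574,-370,144]],i))
```

```text
[ 572.7 -396.2  143. ] [ 575.2 -329.4  146. ] [ 576.3 -267.1  156. ]
[[328.4 239.4]]
```

All of this agrees with the earlier measurement. Going down, then along the arc.

```bash
echo '[[[40,3.4,3,22,0],[40,0,0,22,0],[40,0,0,19,0],[40,0,0,0,0]]]' > m.json && python3 steer.py m.json; python3 d.py "573.7 -370.1 138.1 1.53" "554.0 -365.9 127.0 1.336" "537.0 -357.9 117.6 1.153" "521.7 -346.2 109.4 0.962" "508.6 -331.3 102.7 0.759" "498.3 -313.8 97.6 0.544" "491.1 -294.3 94.5 0.320" "487.4 -273.7 93.5 0.090"
```

```text
time: 3.02
ee_pos: [572.8, -369.8, 137.4]
ee_rot: [-0.002, 0.722, 0.692, -0.0]
ft_force: [-0.3, 0.4, -0.5]
width: 40.2
gripper_force: 0.0
t 3.025 pos [ 572.8 -369.8  137.4] yaw 1.529 F [-0.3  0.4 -0.5]
turn -0.001 dx dy dz [-0.3  0.9 -0.7] dist 1.0
turn 0.194 dx dy dz [ -0.5 -20.1  11.1] dist 23.0
turn 0.183 dx dy dz [  0.4 -18.8   9.4] dist 21.0
turn 0.191 dx dy dz [  0.8 -19.2   8.2] dist 21.0
turn 0.203 dx dy dz [  0.7 -19.8   6.7] dist 21.0
turn 0.215 dx dy dz [  0.2 -20.3   5.1] dist 21.0
turn 0.224 dx dy dz [ -0.7 -20.8   3.1] dist 21.0
turn 0.23 dx dy dz [ -1.8 -20.8   1. ] dist 21.0
```

```bash
echo '[[[40,0,0,0,0.18],[40,-0.5,-20,11,0.01],[40,0,0,0,0.18],[40,0.4,-18.8,9.4,0.01],[40,0,0,0,0.18],[40,0.8,-19.2,8.2,0.01],[40,0,0,0,0.18],[40,0.7,-19.8,6.7,0.02],[40,0,0,0,0.18],[40,0.2,-20.3,5.1,0.03],[40,0,0,0,0.18],[40,-0.7,-20.8,3.1,0.05],[40,0,0,0,0.18],[40,-1.8,-20.8,1,0.05],[40,0,-4,0,0],[40,0,0,0,0]]]' > m.json && python3 steer.py m.json; python3 d.py "487.4 -273.7 93.5 0.090"
```

```text
time: 5.03
ee_pos: [485.4, -272.2, 95.3]
ee_rot: [0.0, 0.999, 0.046, 0.001]
ft_force: [-0.1, 0.3, -0.3]
width: 39.9
gripper_force: 0.0
t 5.025 pos [ 485.4 -272.2   95.3] yaw 0.091 F [-0.1  0.3 -0.3]
turn 0.001 dx dy dz [1.8 1.7 1.8] dist 3.0
```

```bash
echo '[[[40,0,-3,0,0],[40,0,-3,0,0],[40,0,-2,0,0],[40,0,0,0,0]]]' > m.json && python3 steer.py m.json|sed -n 2p\;4p; echo '[[[40,0,-2,0,0],[40,0,0,0,0]]]' > m.json && python3 steer.py m.json|sed -n 2p\;4p
```

```text
ee_pos: [484.1, -263.5, 94.6]
ft_force: [0.5, 0.0, 0.2]
ee_pos: [484.0, -261.5, 94.6]
ft_force: [0.3, 1.0, -0.6]
```

```bash
for i in 1 2; do echo '[[[40,0,-2,0,0],[40,0,0,0,0]]]' > m.json && python3 steer.py m.json|sed -n 2p\;4p;done
python3 - <<'E'
from h import *
im=robot.read_camera("wrist");cv2.imwrite("pics/w2.png",im[:,:,::-1])
i=robot.camera_info("wrist")
E
```

```text
ee_pos: [483.8, -259.5, 94.6]
ft_force: [-0.4, 0.3, 1.1]
ee_pos: [483.6, -257.5, 94.6]
ft_force: [-0.4, -0.7, -0.1]
```

View pics/w2.png

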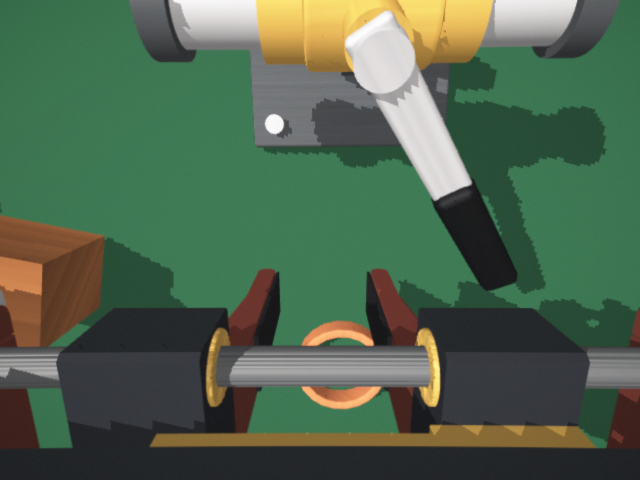

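The lever slipped out part way and still stands at about q = 0.4, with its tip at (500,282), to the right of the fingers. I'll measure its angle.

```bash
python3 - <<'E'
from h import *
from k import pts
i=robot.camera_info("wrist");np.set_printoptions(precision=1,suppress=True)
for q in(.3,.4,.5,.6,.7):
    P=[list(map(float,a.split()))[:3] for a in (pts("cock",130,0,[q])+pts("cock",60,0,[q]))];print(q,proj("",P,i).tolist())
E
python3 k.py cock 105 8 .8 .6 .4 .2 0
```

```text
0.3 [[425.6448612141581, 296.3977197509446], [406.6519558816074, 199.9611116711558]]
0.4 [[450.4119555790901, 291.3143189626661], [421.3863544647303, 196.290012193125]]
0.5 [[475.9416856809693, 284.8989072068965], [435.84167669887717, 191.0527103753655]]
0.6 [[501.93550707834663, 276.58615639305526], [450.4768503175445, 184.947579182151]]
0.7 [[528.465930804935, 266.4837399645447], [465.16145163594626, 177.39823091686503]]
521.7 -346.2 107.4 0.962
508.6 -331.3 100.7 0.759
498.3 -313.8 95.6 0.544
491.1 -294.3 92.5 0.320
487.4 -273.7 91.5 0.090
```

```bash
python3 k.py cock 100 10 .59 .4 .2 0; echo '[[[44,0,0,-25,-0.17],[44,0,0,-25,-0.17],[44,0,0,0,-0.17],[44,0,0,0,-0.16],[44,0,0,0,0],[44,0,0,0,0]]]' > m.json && python3 steer.py m.json; python3 d.py "511.7 -327 150 .75" "511.7 -327 99.6 .75"
```

```text
511.3 -327.4 100.5 0.748
502.1 -311.5 95.9 0.544
495.3 -292.9 93.0 0.320
491.8 -273.3 92.0 0.090
time: 7.08
ee_pos: [483.6, -257.7, 144.6]
ee_rot: [-0.0, 0.929, 0.369, -0.0]
ft_force: [0.6, -0.3, 0.3]
width: 43.4
gripper_force: 0.0
t 7.075 pos [ 483.6 -257.7  144.6] yaw 0.757 F [ 0.6 -0.3  0.3]
turn 0.007 dx dy dz [-26.7  69.8  -5.4] dist 75.0
turn -0.0 dx dy dz [ 0.   0.  50.4] dist 50.0
```

```bash
echo '[[[44,-9,23,-6,0],[44,-9,23,0,0],[44,-9,24,0,0],[44,0,0,0,0],[44,0,0,28,0],[44,0,0,28,0],[44,0,0,0,0],[44,0,0,0,0]]]' > m.json && python3 steer.py m.json; python3 d.py "511.3 -327.4 100.5 .748" "502.1 -311.5 95.9 0.544" "495.3 -292.9 93.0 0.320" "491.8 -273.3 92.0 0.090"
```

```text
time: 8.07
ee_pos: [512.5, -326.8, 95.4]
ee_rot: [0.0, 0.929, 0.371, 0.0]
ft_force: [0.3, -0.1, 0.5]
width: 44.1
gripper_force: 0.0
t 8.075 pos [ 512.5 -326.8   95.4] yaw 0.76 F [ 0.3 -0.1  0.5]
turn 0.012 dx dy dz [-1.3 -0.3 -5.1] dist 5.0
turn 0.204 dx dy dz [  0.4 -18.4   4.6] dist 19.0
turn 0.224 dx dy dz [ -0.6 -19.8   2.9] dist 20.0
turn 0.23 dx dy dz [ -1.7 -19.8   1. ] dist 20.0
```

```bash
echo '[[[44,0,0,0,0.1],[44,0,-9,2,0],[44,0,0,0,0.1],[44,0,-9,2,0],[44,0,0,0,0.11],[44,0,-10,1,0],[44,0,0,0,0.11],[44,-0.6,-10,1,0],[44,0,0,0,0.12],[44,-1,-10,0,0],[44,0,0,0,0.11],[44,-1,-10,0,0],[44,0,0,0,0]]]' > m.json && python3 steer.py m.json | sed -n 2p\;4p;  echo '[[[44,0,-4,0,0],[44,0,-4,0,0],[44,0,0,0,0]]]' > m.json && python3 steer.py m.json|sed -n 2p\;4p; echo '[[[44,0,-3,0,0],[44,0,0,0,0]]]' > m.json && python3 steer.py m.json|sed -n 2p\;4p; echo '[[[44,0,-2,0,0],[44,0,0,0,0]]]' > m.json && python3 steer.py m.json|sed -n 2p\;4p
```

```text
ee_pos: [487.5, -272.8, 88.4]
ft_force: [-1.0, 0.3, 0.5]
ee_pos: [487.3, -266.1, 88.5]
ft_force: [0.2, -1.4, -0.9]
ee_pos: [487.2, -263.5, 88.5]
ft_force: [-1.3, -2.0, -1.8]
ee_pos: [487.2, -262.6, 88.6]
ft_force: [-1.1, -7.0, -3.4]
```

```bash
echo '[[[44,0,-3,0,0],[44,0,0,0,0]]]' > m.json && python3 steer.py m.json|sed -n 2p\;4p; echo '[[[44,0,-3,0,0],[44,0,0,0,0]]]' > m.json && python3 steer.py m.json|sed -n 2p\;4p
python3 - <<'E'
from h import *
im=robot.read_camera("wrist");cv2.imwrite("pics/w3.png",im[:,:,::-1])
from k import pts
i=robot.camera_info("wrist")
b=cv2.inRange(im,(0,0,0),(45,45,45));b[290:]=0
n,l,st,c=cv2.connectedComponentsWithStats(b);print([ (s.tolist(),x.round().tolist()) for s,x in zip(st,c) if s[4]>400])
for q in(0,.1,.2):print(q,proj("",[list(map(float,a.split()))[:3] for a in pts("cock",130,0,[q])+pts("cock",60,0,[q])],i).round().tolist())
E
```

```text
ee_pos: [487.2, -262.2, 88.7]
ft_force: [-3.1, -14.5, -7.0]
ee_pos: [487.4, -261.8, 88.9]
ft_force: [-3.3, -21.4, -10.6]
[([0, 0, 640, 480, 304359], [319.0, 239.0]), ([333, 219, 48, 71, 2731], [356.0, 257.0])]
0 [[345.0, 313.0], [356.0, 216.0]]
0.1 [[369.0, 313.0], [371.0, 216.0]]
0.2 [[394.0, 311.0], [386.0, 214.0]]
```

The lever is on its stop: it is blocked with the force rising, and the sleeve's position in the picture fits q = 0. I'll back off, lift and go to the rack.

```bash
echo '[[[44,0,14,0,0],[44,0,0,-40,0],[44,0,0,-40,0],[44,0,0,-35,-0.18],[44,0,0,0,-0.18],[44,0,0,0,-0.18],[44,0,0,0,-0.18],[44,0,0,0,-0.18],[44,0,0,0,-0.18],[44,0,0,0,-0.18],[44,0,0,0,-0.18],[44,0,0,0,-0.18],[44,0,0,0,-0.18],[44,0,0,0,-0.18],[44,0,0,0,-0.18],[44,0,0,0,-0.18],[44,0,0,0,-0.18],[44,0,0,0,-0.18],[44,0,0,0,-0.18]]]' > m.json && python3 steer.py m.json | sed -n 1,4p; python3 d.py "453.5 75.5 190 3.02"
```

```text
time: 13.5
ee_pos: [488.2, -268.8, 203.7]
ee_rot: [0.0, 0.073, 0.997, 0.001]
ft_force: [0.5, -0.2, -0.2]
t 13.5 pos [ 488.2 -268.8  203.7] yaw 2.996 F [ 0.5 -0.2 -0.2]
turn -0.024 dx dy dz [ 76.2 337.6  13.7] dist 346.0
```

```bash
echo '[[[44,0,0,0,-0.024],[44,10,42,0,0],[44,10,42,0,0],[44,10,42,0,0],[44,9,42,0,0],[44,9,42,0,0],[44,9,42,0,0],[44,9,42,0,0],[44,9,42,0,0],[44,0,0,0,0],[44,0,0,0,0]]]' > m.json && python3 steer.py m.json | sed -n 1,4p; python3 d.py "453.5 75.5 93 3.02"
python3 - <<'E'
from h import *
im=robot.read_camera("wrist");cv2.imwrite("pics/w4.png",im[:,:,::-1])
i=robot.camera_info("wrist");print(proj("",[[453.5,75.5,126]],i))
E
```

```text
time: 14.88
ee_pos: [456.4, 73.0, 203.8]
ee_rot: [0.0, 0.064, 0.998, -0.0]
ft_force: [0.3, 0.1, -0.1]
t 14.875 pos [456.4  73.  203.8] yaw 3.013 F [ 0.3  0.1 -0.1]
turn -0.007 dx dy dz [  3.2   2.2 110.8] dist 111.0
[[325.27650032 231.96930636]]
```

View pics/w4.png

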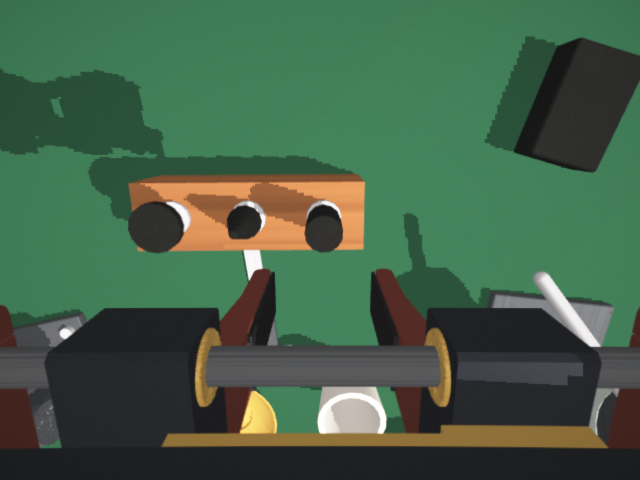

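The plain cylinder's top is at (324,232), against a predicted (325,232), and the rack is level in the picture. I'll go down and grip.

```bash
echo '[[[44,3,2,0,-0.007],[44,0,0,28,0],[44,0,0,28,0],[44,0,0,28,0],[44,0,0,26,0],[44,0,0,0,0],[44,0,0,0,0],[20,0,0,0,0],[20,0,0,0,0],[20,0,0,0,0],[20,0,0,0,0]]]' > m.json && python3 steer.py m.json
```

```text
time: 16.3
ee_pos: [454.5, 75.3, 94.4]
ee_rot: [0.001, 0.06, 0.998, -0.0]
ft_force: [0.2, -1.6, 5.4]
width: 26.1
gripper_force: 30.0
```

```bash
echo '[[[20,0,0,-16,0],[20,0,0,-15,0],[20,0,0,-15,0],[20,0,0,0,0]]]' > m.json && python3 steer.py m.json | sed -n 2,5p; echo '[[[20,6,0,0,0],[20,6,0,0.5,0],[20,5,0,1,0],[20,0,0,0,0]]]' > m.json && python3 steer.py m.json| sed -n 2,5p
```

```text
ee_pos: [454.3, 75.6, 140.3]
ee_rot: [0.001, 0.06, 0.998, 0.0]
ft_force: [0.1, -0.1, -1.7]
width: 26.1
ee_pos: [436.1, 77.5, 137.9]
ee_rot: [-0.0, 0.06, 0.998, -0.0]
ft_force: [0.9, -0.1, -1.7]
width: 25.9
```

Run:
```python
from h import *
im=robot.read_camera("scene");cv2.imwrite("pics/s5.png",cv2.resize(im[140:260,240:400,::-1],(800,600),interpolation=2))
```

```text
(no output)
```

View pics/s5.png

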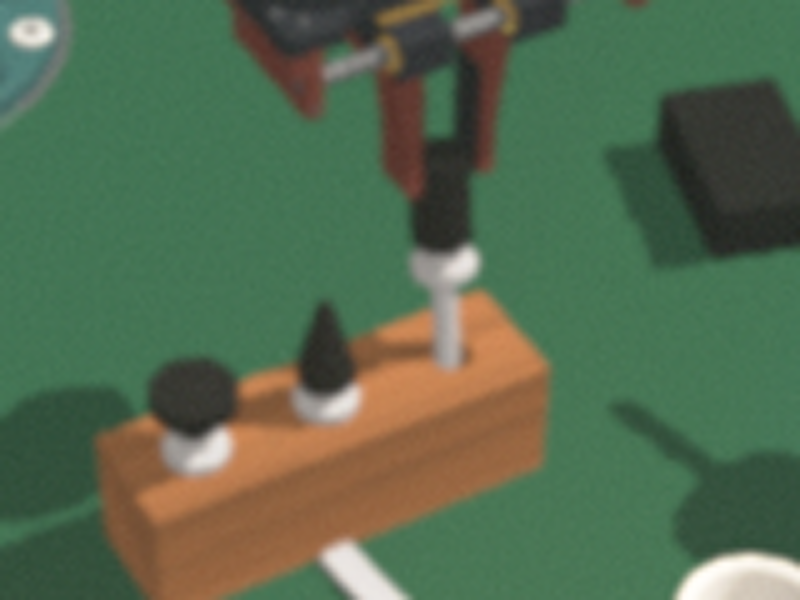

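The mandrel (foot at (450,360), bob at (442,200)) is tilting in the grip with its foot still in the hole. I'll go on to 30°.

```bash
echo '[[[20,5.5,0,1,0],[20,5.5,0,1.5,0],[20,5,0,1.7,0],[20,5,0,2,0],[20,5,0,2.5,0],[20,5,0,2.5,0],[20,2,0,0,0],[20,0,0,0,0]]]' > m.json && python3 steer.py m.json| sed -n 2,5p
python3 - <<'E'
from h import *
im=robot.read_camera("scene");cv2.imwrite("pics/s6.png",cv2.resize(im[140:260,240:400,::-1],(800,600),interpolation=2))
t=robot.read_camera("top");cv2.imwrite("pics/t6.png",t[:,:,::-1])
def blobs(im,x0,y0,x1,y1,lo,hi):
    m=cv2.inRange(im[y0:y1,x0:x1],lo,hi);n,l,s,c=cv2.connectedComponentsWithStats(m)
    return [(s[k].tolist(),(c[k]+[x0,y0]).round(1).tolist()) for k in range(1,n) if s[k][4]>25]
print("light",blobs(im,300,170,350,225,(140,140,140),(255,255,255)))
E
```

```text
ee_pos: [404.0, 81.5, 127.0]
ee_rot: [0.0, 0.06, 0.998, 0.0]
ft_force: [1.0, -0.2, -0.7]
width: 26.1
light [([21, 17, 12, 27, 162], [327.6, 198.0]), ([0, 47, 12, 8, 54], [306.3, 220.7])]
```

View pics/s6.png

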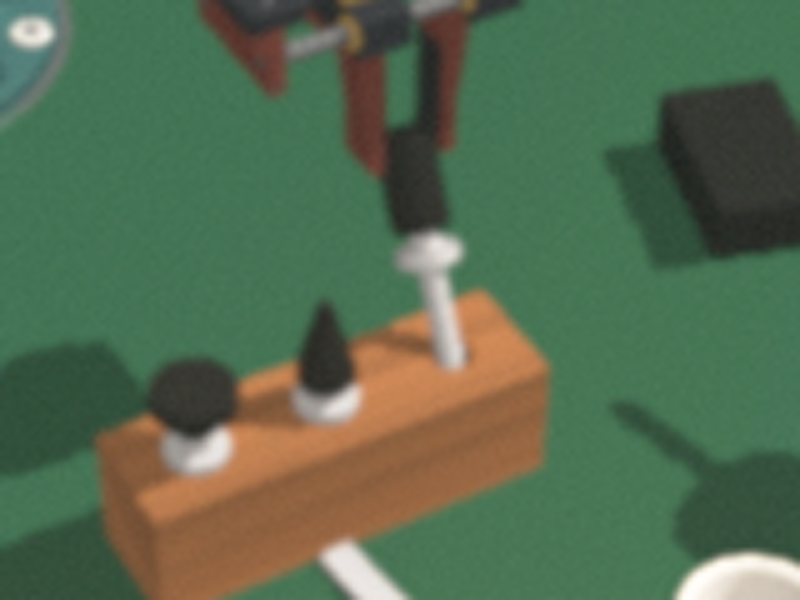

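The mandrel is now tilted towards the robot: shank at the rim (453,355), collar (432,255), bob top (412,130). I'll measure its tilt in the vertical plane of the grip.

Run:
```python
from h import *
s=robot.read_state();p=s["ee_pos"];M=R.from_quat(s["ee_rot"],scalar_first=True).as_matrix();print(M[:,2].round(3))
n=M[:,1];q=[]
for a,b in((453,352),(431,252),(412,140)):
    o,d=ray("scene",(a/5+240-.4,b/5+140-.4));P=o+d*((p-o)@n)/(d@n);q.append(P);print(P.round(1),"fwd",((P-p)@M[:,0]).round(1))
for i,j in((0,1),(0,2),(1,2)):
    v=q[j]-q[i];print(np.degrees(np.arctan2(v@M[:,0],v[2])).round(1),np.linalg.norm(v).round(1))
```

```text
[ 0.  0. -1.]
[460.   74.7  66.5] fwd -56.2
[438.1  77.3 110.3] fwd -34.1
[419.1  79.6 160.9] fwd -15.0
26.8 49.0
23.6 103.0
20.6 54.2
```

The view direction is almost in that plane, so this estimate is poor. The hole's geometry (grip to foot 95 mm, offset about 52 mm) gives a tilt of about 33°, and the bore can correct the rest. I'll lift out and look at the mouth with the wrist camera.

```bash
echo '[[[20,5,0,-8,0],[20,5,0,-8,0],[20,0,0,-40,0],[20,0,0,-40,0],[20,0,0,-42,0.12],[20,0,0,0,0],[20,0,0,0,0]]]' > m.json && python3 steer.py m.json| sed -n 2,5p; python3 d.py "672 289 265 2.9016"
```

```text
ee_pos: [392.6, 82.7, 264.2]
ee_rot: [-0.001, 0.119, 0.993, -0.0]
ft_force: [0.1, -0.4, -2.7]
width: 26.0
t 19.325 pos [392.6  82.7 264.2] yaw 2.902 F [ 0.1 -0.4 -2.7]
turn 0.001 dx dy dz [-222.3  266.8   -0.8] dist 347.0
```

```bash
echo '[[[20,-28,33.5,0,0],[20,-28,33.5,0,0],[20,-28,33.5,0,0],[20,-28,33.5,0,0],[20,-28,33.5,0,0],[20,-28,33.5,0,0],[20,-28,33.5,0,0],[20,-28,33.5,0,0],[20,0,0,0,0],[20,0,0,0,0],[20,0,0,0,0]]]' > m.json && python3 steer.py m.json| sed -n 1,5p
python3 - <<'E'
from h import *
im=robot.read_camera("wrist");i=robot.camera_info("wrist")
cv2.imwrite("pics/w7.png",im[:,:,::-1])
p=proj("",[[623.7,300.8,171]],i)[0];print(p)
print("scene pred",proj("scene",[[623.7,300.8,171]]),"mine",(621-399+.5)/3-.5+390,(53.5)/3-.5+160)
for th in(25,30,35):
    s=robot.read_state()["ee_pos"];m=np.r_[-np.sin(np.radians(th))*np.array([.971,-.238]),np.cos(np.radians(th))]
    print(th,proj("",[s+[0,0,11]-95.4*m,s+[0,0,11]-40.4*m],i).round().tolist())
E
```

```text
time: 20.7
ee_pos: [674.3, 288.7, 264.4]
ee_rot: [-0.001, 0.12, 0.993, -0.0]
ft_force: [0.0, 0.5, -1.4]
width: 26.3
[321.20508921 161.0448425 ]
scene pred [[462.16151187 174.77588324]] mine 463.6666666666667 177.33333333333334
25 [[322.0, 290.0], [322.0, 287.0]]
30 [[322.0, 302.0], [322.0, 293.0]]
35 [[322.0, 313.0], [322.0, 299.0]]
```

View pics/w7.png

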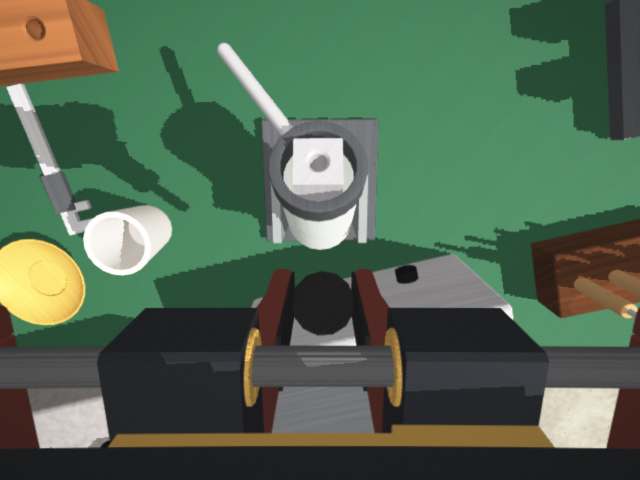

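The wrist view shows the mouth at (319,161), against a predicted (321,161), so it lies about 1 mm more to -y. The nose is square with the picture, so the yaw is right. The bob's top is at (322,303), and I'll take the tilt from that.

```bash
cat > ins.py <<'E'
from h import *
h=np.array([.9713,-.2377,0]);c=-.5*h+[0,0,.866];Mo=np.array([623.5,300.0,171])
def tcp(th,d): # th tilt deg, d foot height above mouth along axis
    t=np.radians(th);m=-np.sin(t)*h+np.array([0,0,np.cos(t)]);return Mo+d*c+95.4*m-[0,0,11]
E
python3 - <<'E'
from ins import *
import subprocess
i=robot.camera_info("wrist");s=robot.read_state()["ee_pos"]
for th in(20,25,30,35,40):
    t=np.radians(th);m=-np.sin(t)*h+np.array([0,0,np.cos(t)]);print(th,proj("",[s+[0,0,11]+20.6*m],i).round(1).tolist())
a=[" ".join(f"{v:.1f}" for v in tcp(*x))+" 2.9016" for x in((32,12),(32,-5),(30,-5),(30,-35))];print(a)
print(subprocess.run(["python3","d.py"]+a,capture_output=True,text=True).stdout)
E
```

```text
20 [[321.2, 286.1]]
25 [[321.2, 281.9]]
30 [[321.2, 277.8]]
35 [[321.2, 273.7]]
40 [[321.2, 269.8]]
['568.6 313.4 251.3 2.9016', '576.8 311.4 236.6 2.9016', '579.6 310.7 238.3 2.9016', '594.2 307.2 212.3 2.9016']
t 20.75 pos [674.5 288.8 264.9] yaw 2.901 F [-0.2  0.3 -1.7]
turn -0.001 dx dy dz [108.7  -1.2  13.6] dist 110.0
turn -0.0 dx dy dz [-8.4  0.  14.7] dist 17.0
turn -0.0 dx dy dz [-2.9 -0.  -1.7] dist 3.0
turn -0.0 dx dy dz [-15.    0.1  26. ] dist 30.0
```

The bob's top appears where a nearly vertical mandrel would put it (row about 303), so it may have swung back. I'll check by numbers in the scene camera.

Run:
```python
from ins import *
s=robot.read_state()["ee_pos"];im=robot.read_camera("scene")
for th in(0,15,30):
    t=np.radians(th);m=-np.sin(t)*h+np.array([0,0,np.cos(t)]);g=s+[0,0,11]
    print(th,"foot,collar,top",proj("scene",[g-95.4*m,g-37*m,g+20.6*m]).round().tolist())
p=proj("scene",[s-[0,0,40]])[0].astype(int)
x0,y0=p[0]-28,p[1]-45
hsv=cv2.cvtColor(im,cv2.COLOR_RGB2HSV)
print(x0,y0)
for y in range(y0,y0+95,2):
    print(y,"".join("#" if hsv[y,x,2]<60 else "." if hsv[y,x,1]>90 else "o" for x in range(x0,x0+70)))
```

```text
0 foot,collar,top [[478.0, 186.0], [485.0, 164.0], [493.0, 140.0]]
15 foot,collar,top [[485.0, 193.0], [488.0, 166.0], [491.0, 139.0]]
30 foot,collar,top [[494.0, 196.0], [492.0, 168.0], [489.0, 138.0]]
455 124
124 ...............oooo.........ooo.............ooo########o....oooo......
126 ...................oo....oooooo............ooo########o....oo.........
128 .....................ooooooooo............oooo########....oo..........
130 ....o.......................oo............oooo#######....oo...........
132 ............................oo...........oo.o#######o...oo.........ooo
134 ...........................oo...........oooo########...oo......ooooooo
136 ..........................ooo...........ooo########...oo...ooooooooooo
138 ..........................oo...........oooo#######o...oooooooooooooooo
140 ..........................oo...........oo########o...ooooooooooooooooo
142 .........................oo............##########..ooooooooooooooooo.o
144 .........................oo...........o#########...oooooooooo.....oooo
146 .........................ooo.........o##########ooooooooooo.
[... 2010 characters left out ...]
.........................
202 oooooooooooooooooooooooooooo..........................................
204 ooooooooooooooooooooooooooooo.........................................
206 ooooooooooooooooooooooooooooo.........................................
208 oooooooooooooooooooooooooooooo........................................
210 oooooooooooooooooooooooooooooooo......................................
212 oooooooooooooooooooooooooooooooooo....................................
214 oooooooooooooooooooooooooooooooooooo..................................
216 ooooooooooooooooooooooooooooooooooooo.................................
218 ooooooooooooooooooooooooooooooooooooooo...............................
```

Run:
```python
from ins import *
i=robot.camera_info("wrist");im=cv2.imread("pics/w7.png");s=robot.read_state()["ee_pos"]
print("camera in world rel tcp",(ray("",(320,240),i)[0]-s).round(),ray("",(320,240),i)[1].round(2))
l=np.array([.2377,.9713,0]);a=np.linspace(0,6.28,40)
for th in(0,10,20,25,30):
    t=np.radians(th);m=-np.sin(t)*h+np.array([0,0,np.cos(t)]);e=np.cross(l,m);g=s+[0,0,11]
    f=lambda z,r:proj("",[g+z*m+r*(np.cos(x)*l+np.sin(x)*e) for x in a],i)
    T,B,C=f(20.6,14),f(-24.4,14),f(-37,15);print(th,[ (q[:,1].min().round(),q[:,1].max().round()) for q in(T,B,C)])
g=im.max(2)[250:345,321];print(g.tolist())
```

```text
camera in world rel tcp [-69.  17. 183.] [ 0.26 -0.07 -0.96]
0 [(np.float64(272.0), np.float64(331.0)), (np.float64(243.0), np.float64(291.0)), (np.float64(235.0), np.float64(284.0))]
10 [(np.float64(263.0), np.float64(326.0)), (np.float64(250.0), np.float64(300.0)), (np.float64(245.0), np.float64(296.0))]
20 [(np.float64(254.0), np.float64(319.0)), (np.float64(257.0), np.float64(308.0)), (np.float64(256.0), np.float64(308.0))]
25 [(np.float64(250.0), np.float64(315.0)), (np.float64(261.0), np.float64(312.0)), (np.float64(262.0), np.float64(313.0))]
30 [(np.float64(247.0), np.float64(311.0)), (np.float64(265.0), np.float64(316.0)), (np.float64(267.0), np.float64(319.0))]
[95, 79, 79, 80, 80, 78, 78, 78, 78, 79, 79, 82, 77, 79, 80, 82, 78, 81, 80, 79, 72, 52, 32, 33, 33, 32, 31, 31, 32, 32, 32, 32, 31, 31, 33, 31, 32, 34, 29, 32, 31, 32, 34, 31, 32, 33, 32, 32, 35, 31, 31, 32, 33, 35, 34, 31, 32, 33, 32, 31, 30, 31, 33, 33, 32, 32, 32, 30, 33, 31, 32, 30, 31, 32, 31, 32, 32, 32, 30, 32, 31, 31, 34, 36, 54, 100, 133, 136, 141, 141, 138, 137, 146, 163, 169]
```

Run:
```python
from ins import *
from scipy.optimize import least_squares
i=robot.camera_info("wrist");s=robot.read_state()["ee_pos"]
for off in((0,0),(1.5,2.5)):
    def r(v):
        t=v[0];m=-np.sin(t)*h+np.array([0,0,np.cos(t)]);g=s+[0,0,11]+v[1]*h+np.array([0,0,v[2]])
        S=proj("scene",[g-95.4*m,g-37.4*m])+off;w=proj("",[g+20.6*m],i)[0]
        return np.r_[(S[0]-[494.5,199]),(S[1]-[495.5,170.5]),(w[1]-302.5)/2]
    f=least_squares(r,[.4,0,0]);t,u,w=f.x;print(off,np.degrees(t).round(1),f.x[1:].round(1),f.fun.round(1))
    print("foot rel tcp: fwd h",(u+95.4*np.sin(t)).round(1),"z",(11+w-95.4*np.cos(t)).round(1))
```

```text
(0, 0) 26.7 [10.4  0.1] [ 0.6 -0.1 -1.2  0.1  0.2]
foot rel tcp: fwd h 53.3 z -74.1
(1.5, 2.5) 24.2 [7.8 3.5] [ 0.4 -0.3 -0.6  0.3  0.1]
foot rel tcp: fwd h 46.9 z -72.5
```

Run:
```python
from ins import *
s=robot.read_state()["ee_pos"];im=robot.read_camera("top")
c=ray("top",(320,240))[0];print("cam",c.round())
t=np.radians(25);m=-np.sin(t)*h+np.array([0,0,np.cos(t)]);g=s+[0,0,11]+9*h
P=proj("top",[g-95.4*m,g-40*m,s,s+[0,0,72]+37*h]);print(P.round(1).tolist())
x0,y0=(P[0]-[25,22]).astype(int);hsv=cv2.cvtColor(im,cv2.COLOR_RGB2HSV)
for y in range(y0,y0+44):
    print(y,x0,"".join("%02x"%(hsv[y,x,2]) if hsv[y,x,1]<70 else ".." for x in range(x0,x0+50)))
```

```text
cam [ 478.  -17. 1037.]
[[172.5, 147.4], [159.4, 151.8], [149.9, 162.1], [139.2, 127.9]]
125 147 a7adb4b9b9bababebfbbbbbfbcbebabbbfc0c3c3c1c1c8c7c5c1bec1c5c8c3c3c4c8c9c8c5c9cdcac7c6c8cccdcecdceccd0
126 147 757a7f8e93979a9c9f9c9997958f8a8b91969b9d9f9da0a2a09d9c9fa1a3a09e9ea6a6a49fa5a3a2a4a2a3a7a6a7a9a6a8a6
127 147 6456586a78848c8f8f87877d766e6d6f7473777e8088898d8b8b928e908f8e8e92919291928f928e90908f91909193939193
128 147 5e515c686c7985888a847c6e68696869696a686d7072757a7e8287898e8c8d8a8e8c8d8c8d8d8d8e898c8b8c8e8b8d8b8c8a
129 147 515c......6f7a828375656063616668696b6a666d6a696d71717780868a8b8b8b8b8b8b8b8c8a8b8b8b8d8c8c8b8a8a888e
130 147 4652......626c6d7060544f52555661676969686965696867666c707b888a8b89898a8c8a888d8b8c8a8c8a8b8d8b898a8a
131 147 40414c545a505159564e464546454b586265626469676767656667666c7d8c8d898b8c8b8b8d8b8c8a8b8a8b898a8b8b8c8a
132 147 3f4142404142454444454240424444475353545c5e6264656767685f5c66828889878b898a8b8b8b8b8d8d8e8b8b8a8b8b8c
133 147 413f413c41404245433f413e4343414046474c5a6361646768686662544c606c7b85878b8c8b8c888c8a878a8a8a8c8d898a
134 147 3d3e3f40413f4240444040
[... 3084 characters left out ...]
..............................................
163 147 423f3e404343403f4445434543414241464344433a343d......575f............................................
164 147 434043444041443e444853534b4643424643403d3a30......69736f696361......................................
165 147 423d41433f3f414145506165554741433e43453e3537......6c8285776e66615f5f6163676f7a817c..................
166 147 423e434141424042475561655648424145434139353c......788b908f86776e6c69798e9fafbdc2bdb1aba4927d........
167 147 464342413e42423d435054584f4b424046423e383340....667c8c9193928d8b8b96bcdae8eaebebeae6e5e0d1b59c83....
168 147 4743403f423f434141404747423f434246443c3634......6a808f91959596a1b5d7e8eff1f1f1efeeeceae7e4dfd7c29f81
```

The gripper hides the foot from above. I'll turn the tool by 1.5 rad so that the tilt plane faces the scene camera, measure the foot properly, then turn back.

```bash
echo '[[[20,0,0,0,0.188],[20,0,0,0,0.188],[20,0,0,0,0.188],[20,0,0,0,0.188],[20,0,0,0,0.187],[20,0,0,0,0.187],[20,0,0,0,0.187],[20,0,0,0,0.187],[20,0,0,0,0],[20,0,0,0,0]]]' > m.json && python3 steer.py m.json| sed -n 1,3p
python3 - <<'E'
from h import *
st=robot.read_state();s=st["ee_pos"];M=R.from_quat(st["ee_rot"],scalar_first=True).as_matrix();X=M[:,0]
im=robot.read_camera("scene");print("cam",ray("scene",(0,0))[0].round(),s,X.round(3))
for th in(15,30):
    t=np.radians(th);m=np.sin(t)*X+np.array([0,0,np.cos(t)]);g=s+[0,0,11]-9*X
    print(th,proj("scene",[g-95.4*m,g-37.4*m,g+20.6*m]).round().tolist())
p=proj("scene",[s-[0,0,40]])[0].astype(int);x0,y0=p[0]-35,p[1]-28
hsv=cv2.cvtColor(im,cv2.COLOR_RGB2HSV);print(x0)
for y in range(y0,y0+85,2):
    print(y,"".join("#" if hsv[y,x,2]<60 else "." if hsv[y,x,1]>90 else chr(97+hsv[y,x,2]//12) for x in range(x0,x0+80)))
E
```

```text
time: 22.1
ee_pos: [675.5, 289.4, 265.3]
ee_rot: [0.0, 0.763, 0.647, 0.0]
cam [1102. -451.  864.] [675.47755908 289.36159308 265.31724282] [0.164 0.987 0.   ]
15 [[466.0, 190.0], [478.0, 166.0], [492.0, 141.0]]
30 [[458.0, 190.0], [475.0, 166.0], [494.0, 141.0]]
448
141 .................................jh..g#########fff..........kostuuutsqomkjiiiiii
143 ...................................igf##########f..........kptuutqomlk.....i.iii
145 ....................................f###########...........lpqpnlih......i...i.i
147 ...................................############f...........ijjih.........iiii..i
149 ..................................#############............gg...........iii.i..i
151 ................................f#############f.......hgggg.............iiii.i.i
153 ..............................h################fggggggg...................iiiiii
155 .............................g################fg.....................hiiiii..iii
157 ............................f################f...........g....g..hggggghhhihiiii
159 ............................g##############fg..........g.......g
[... 2121 characters left out ...]
....................
211 klmnnoooppppqqqqqrrssttttuuuuuuuuusqomlk........................................
213 klmnnnooppppqqqqqrrsssttttuuuuuuuuspoponlk......................................
215 kklmnnooopppqqqrrrsssstttuuuuuuuuurmlmopoml.....................................
217 kklmnnooopppqqqqqrrrssttttuuuuuuuutnjjlnopoml...................................
219 kkklmnooooppppqqqrrrssstttuuuuuuuuuojjjklnppolk.................................
221 jjkklmnooopppqqqqrrrssttttuuuuuuuuupjjjjjkmnmlk...............................kl
223 jjjlnnooooppppqqqqrrssstttuuuuuuuuupkjjjjjkllkk...........................kkmnpr
225 jjjklnpppppppppqqqrrssstttuuuuuuuuupkjjjjkklkk.........................kkmnprstt
```

```bash
python3 - <<'E'
from h import *
from scipy.optimize import least_squares
st=robot.read_state();s=st["ee_pos"];X=R.from_quat(st["ee_rot"],scalar_first=True).as_matrix()[:,0]
for off in((0,0),(1.5,2.5)):
    def r(v):
        t=v[0];m=np.sin(t)*X+np.array([0,0,np.cos(t)]);g=s+[0,0,11]-v[1]*X+np.array([0,0,v[2]])
        S=proj("scene",[g-95.4*m,g-37.4*m,g-75*m])+off
        return np.r_[S[0]-[463,190.5],S[1]-[478,167],(S[2]-[468.2,182])]
    f=least_squares(r,[.4,0,0]);t,u,w=f.x;print(off,np.degrees(t).round(1),u.round(1),w.round(1),f.fun.round(1),"foot fwd",(u+95.4*np.sin(t)).round(1),"z",(11+w-95.4*np.cos(t)).round(1))
E
echo '[[[20,0,0,0,-0.188],[20,0,0,0,-0.188],[20,0,0,0,-0.188],[20,0,0,0,-0.188],[20,0,0,0,-0.187],[20,0,0,0,-0.187],[20,0,0,0,-0.187],[20,0,0,0,-0.187],[20,0,0,0,0],[20,0,0,0,0]]]' > m.json && python3 steer.py m.json| sed -n 1,3p
```

```text
(0, 0) 21.6 5.7 -1.9 [ 0.   0.   0.  -0.3 -0.   0.3] foot fwd 40.8 z -79.6
(1.5, 2.5) 21.4 12.3 7.1 [ 0.   0.2  0.  -0.5 -0.   0.4] foot fwd 47.1 z -70.8
time: 23.4
ee_pos: [675.5, 289.5, 265.0]
ee_rot: [-0.0, 0.122, 0.993, 0.0]
```

```bash
python3 d.py "574.4 312 250 2.9016"; echo '[[[20,33,-0.3,0,0],[20,33,-0.3,0,0],[20,33,-0.2,0,0],[20,4,0,0,0],[20,0,0,13,0],[20,0,0,0,0],[20,0,0,0,0]]]' > m.json && python3 steer.py m.json|sed -n 1,5p; python3 d.py "574.4 312 250 2.9016"
python3 - <<'E'
from ins import *
im=robot.read_camera("scene")
s=robot.read_state()["ee_pos"]
print("mouth",proj("scene",[Mo]).round(1),"foot",proj("scene",[s+46.5*h-[0,0,72]]).round(1))
p=proj("scene",[Mo])[0].astype(int);x0,y0=p[0]-30,p[1]-38
hsv=cv2.cvtColor(im,cv2.COLOR_RGB2HSV);print(x0)
for y in range(y0,y0+64,2):
    print(y,"".join("#" if hsv[y,x,2]<60 else "." if hsv[y,x,1]>90 else chr(97+hsv[y,x,2]//12) for x in range(x0,x0+65)))
E
```

```text
t 23.4 pos [675.5 289.5 265. ] yaw 2.898 F [-0.5 -0.  -1.9]
turn -0.004 dx dy dz [103.6  -2.2  15. ] dist 105.0
time: 24.28
ee_pos: [576.1, 312.9, 251.3]
ee_rot: [-0.0, 0.121, 0.993, -0.0]
ft_force: [0.5, -0.3, -1.8]
width: 26.2
t 24.275 pos [576.1 312.9 251.3] yaw 2.9 F [ 0.5 -0.3 -1.8]
turn -0.002 dx dy dz [ 1.4 -1.2  1.3] dist 2.0
mouth [[461.8 174.9]] foot [[462.6 170.8]]
431
136 .........................g############gi.........................
138 ..........................############fi.........................
140 ..........................###########fg..........................
142 ...........................ggghiijjjii...........................
144 ..........................kkklmnnoqqponlk........................
146 ........................kkllllmopqrssssqm........................
148 ........................jklmmnnoopqqrsrom........................
150 .........................kkkllmnnoonmmlk.........................
152 ............................kklmnoool............................
154 .............................klmopqpl............................
156 .............
[... 822 characters left out ...]

180 ..............ihghhjkllllllmnprsssssssrrqpomjiijjjj..............
182 nmmmnnmnnnnmlkihghhijjkkkkkklnppooonmmkkjiiijjijijj..............
184 pppoooooooonnmjhggggghhhhhhhhhiihihhhhhiiiiiiijjjjjj.............
186 nnnnnnmmmmmmmljhfffggggggggggggghhhhhhhiiiiiijjjjjjj.............
188 kkkkkkkkkkkkkkigffgggggggggggggghhhhhihiiiiiiijjjjj..............
190 ..............ihfffgggggggggggghghhhhhiiiiiiijlnpnl..............
192 ...............ihggggggggggggggghhhhhiijjklmoqsuusnk.............
194 ...............jkklkkjjjjjjjjjjkkklmnoopqsttuuuuutok.............
196 ...............kklmnnnnoooooooppppqrssttttuuuuuuutpk.............
198 ................klmnnoooppppqqqqqrrssstttuuuuuuuuupk.............
```

The foot appears at (463.5,175), just above the mouth at (463.7,177), as predicted. I'll go in slowly along the bore.

```bash
echo '[[[20,1.4,-1.2,1,0],[20,-2,0,3.5,0],[20,0,0,0,0]]]' > m.json && python3 steer.py m.json|sed -n 2p\;4p; for i in 1 2 3; do echo '[[[20,-2,0,3.5,0],[20,0,0,0,0]]]' > m.json && python3 steer.py m.json|sed -n 2p\;4p;done
```

```text
ee_pos: [575.6, 311.8, 247.2]
ft_force: [-0.6, -0.7, -1.1]
ee_pos: [577.5, 311.4, 243.6]
ft_force: [0.1, -1.3, -2.7]
ee_pos: [579.4, 310.7, 240.0]
ft_force: [0.4, -0.7, -1.7]
ee_pos: [581.4, 310.3, 236.5]
ft_force: [-0.5, -1.4, -3.0]
```

```bash
echo '[[[20,-2,0,3.5,0],[20,0,0,0,0]]]' > m.json && python3 steer.py m.json|sed -n 2p\;4p; for i in 1 2 3; do echo '[[[20,3.5,0,1.7,0],[20,0,0,0,0]]]' > m.json && python3 steer.py m.json|sed -n 2p\;4p;done
```

```text
ee_pos: [583.3, 309.9, 233.0]
ft_force: [-0.4, -2.1, -2.9]
ee_pos: [580.0, 310.8, 231.7]
ft_force: [1.1, -2.9, -2.8]
ee_pos: [576.8, 311.6, 230.2]
ft_force: [1.5, -2.8, -2.8]
ee_pos: [573.1, 313.0, 228.5]
ft_force: [0.8, -2.5, -0.8]
```

```bash
echo '[[[20,0,-1,0,0],[20,-2,0,3.5,0],[20,0,0,0,0]]]' > m.json && python3 steer.py m.json|sed -n 2p\;4p; for i in 1 2 3; do echo '[[[20,-2,0,3.5,0],[20,0,0,0,0]]]' > m.json && python3 steer.py m.json|sed -n 2p\;4p;done
```

```text
ee_pos: [575.1, 311.3, 224.6]
ft_force: [2.0, -0.6, -1.9]
ee_pos: [577.0, 310.7, 221.0]
ft_force: [1.5, 0.2, -0.9]
ee_pos: [578.9, 310.1, 217.5]
ft_force: [2.0, -0.7, -1.1]
ee_pos: [580.8, 309.7, 214.0]
ft_force: [1.6, 0.7, -1.9]
```

```bash
cat > asc.py <<'E'
from ins import *
im=robot.read_camera("scene");print(robot.read_state()["time"])
p=proj("scene",[Mo])[0].astype(int);x0,y0=p[0]-30,p[1]-46
hsv=cv2.cvtColor(im,cv2.COLOR_RGB2HSV);print(x0)
for y in range(y0,y0+64,2):
    print(y,"".join("#" if hsv[y,x,2]<60 else "." if hsv[y,x,1]>90 else chr(97+hsv[y,x,2]//12) for x in range(x0,x0+65)))
E
python3 asc.py
```

```text
27.625
431
128 .................gg.........gg.g#######....gg.......gg...........
130 ................ig..........gg.f######f...gg.....................
132 ................ig.........gh..#######...hi......................
134 ................h..........h..g######f..hi.......................
136 ...............ig..........#########f...hj.......................
138 ...............ig.........f#########...ii........................
140 ...............jig........##########..ii.........................
142 .................jhg.....f#########gijj..........................
144 ...................jhh...##########g.............................
146 .....................ig############g.............................
148 ......................g############gi............................
150 ......................h############fh............................
152 .......................f###########fh............................
154 .......................f###########fh............................
156 .......................f###########fh............................
158 ........................gfffghijiii
[... 450 characters left out ...]

172 ...........................klmoprqnlk....................h..gg...
174 ........................kklllmnprsqpoonmmllkjjj.........g..g...g.
176 ...................kkkkkllmnnnoprrqqqrrrrrrpkhiijj....g.g.g.ghg.g
178 ................jjjkkllmmnopppqqrrrssssssssqlhhiijk.....g.h.gg...
180 ..............ihhhhjkklllllmnprsssssssrrqpomjiijjjj..............
182 nnnmmmlllllllkihhhhijkkklkkklnpppoonmmlkjjiiijjjjjj..............
184 oooonnnnnnnnnmjhgggghhhhhhhhhhiiihihhhhiiiiiijjjjjj..............
186 nnnnnnmmmmmmmljhfgfggggggggggghhhhhhhhhiiiiiiijjjjjj.............
188 kkkkkkkkkkkkkkigggggfgggggggggghhhhhhhiiiiiiiijjjjjk.............
190 ...............hfffgggggggggghgggghhhhiiiiiiijlnpol..............
```

```bash
for i in 1 2 3 4 5; do echo '[[[20,-2,0,3.5,0],[20,0,0,0,0]]]' > m.json && python3 steer.py m.json|sed -n 2p\;4p;done
```

```text
ee_pos: [582.8, 309.2, 210.5]
ft_force: [2.4, -0.3, -1.9]
ee_pos: [584.7, 308.7, 207.0]
ft_force: [2.1, -0.6, -1.2]
ee_pos: [586.7, 308.2, 203.5]
ft_force: [1.6, -0.1, -1.5]
ee_pos: [588.6, 307.7, 200.0]
ft_force: [1.1, 0.1, -2.0]
ee_pos: [590.6, 307.2, 196.5]
ft_force: [2.8, -0.6, -2.0]
```

Now I'll open and let it drop home.

```bash
echo '[[[40,0,0,0,0],[50,0,0,0,0],[50,0,0,0,0],[50,0,0,0,0]]]' > m.json && python3 steer.py m.json|sed -n 1,5p; python3 asc.py
```

```text
time: 29.38
ee_pos: [590.3, 307.4, 197.0]
ee_rot: [-0.0, 0.12, 0.993, 0.0]
ft_force: [-0.0, 0.8, 0.0]
width: 50.2
29.425
431
128 ...jhg....h.............ff##fff..g.....f#######.....gg...........
130 .....ihg..................ggg..........#######.....hi............
132 .......jhh...i............gh..........hf######....i..............
134 .........jiiiih..........hi...........g######....ij..............
136 .............ih..........ij...........f######...hj...............
138 .............ig.........hi...........g######...hi................
140 .............ig........ii...........h######f...ij................
142 ............jh.........hj...........g######...hj.................
144 ............ig........hi............f#####....i..................
146 ...........ig.........gi......h.h....hf##f...hj..................
148 ...........ih.........ff##########g.....fg..hj...................
150 ...........ihh........############g.......jj.....................
152 .............ihg.....f############f..............................
154 ...............ih...gg############fh.........................
[... 564 characters left out ...]

172 .........................kklmnpqrsqppol......................h.gg
174 .......................kkllmoopqrssssspnmmlkjjj.........g........
176 ...................kkkkkklmnnnooqrrrrrrrrrrpkiiijj....gggg..hg.g.
178 .................iijklllllmnoppqqrrssssssssqlhhiijj......hh..h...
180 ..............ihgggikllllllmnprsssssssrrqpomjiijjjj..............
182 lllmmmmllllllkihghhijkkkkkkllnpppoonmmlkjjiiijjjjjj..............
184 nnnnnnnnnnnnnmjhfggghhhhhhhhhhiiihhhhhihiiiijjjjjjjj.............
186 nnnnnnmmmmmmmljhfffggggggggggggghhhhhhhiiiiiijjjjjjj.............
188 klkkkkkkkkkkkkigffgggggggggggggghhhhhhhiiiijiijjjjjj.............
190 ..............ihgfgfggggggggggghhhhhhhiiiiiiijlnpol..............
```

```bash
python3 - <<'E'
from ins import *
for d in(0,4):print(d,"collar mid, bob bottom, bob top",(proj("scene",[Mo+(z+d)*c for z in(3,16,61)])+[1.5,2.5]).round(1).tolist())
E
python3 k.py nut 126 8 -.1 .02 .2 .4 .6 .8 1 1.25; python3 d.py
```

```text
0 collar mid, bob bottom, bob top [[463.2, 176.0], [462.7, 170.1], [460.8, 149.2]]
4 collar mid, bob bottom, bob top [[463.0, 174.2], [462.5, 168.2], [460.6, 147.3]]
533.1 237.5 100.1 0.552
528.1 251.0 95.4 0.429
523.5 272.4 89.9 0.237
522.5 297.3 85.9 0.013
525.9 322.1 84.4 -0.216
533.6 346.1 85.4 -0.447
545.2 368.1 88.9 -0.672
564.5 391.7 96.5 -0.939
t 29.425 pos [590.4 307.3 197. ] yaw 2.901 F [ 0.6 -0.1 -0. ]
```

The mandrel is down at the mouth, but I can't tell by pixels whether the last 2–3 mm are closed. I'll press lightly on the bob's top with closed fingers. For a seated mandrel, contact should come at a TCP height of about 239.

```bash
echo '[[[50,0,0,-30,0],[50,0,0,-28,0],[0,-14,0,0,0],[0,0,0,0,0],[0,0,0,0,0],[0,0,0,0,0],[0,0,0,0,0]]]' > m.json && python3 steer.py m.json|sed -n 2,5p;  for i in 1 2 3 ; do echo '[[[0,0,0,4,0],[0,0,0,0,0]]]' > m.json && python3 steer.py m.json|sed -n 2p\;4p;done
```

```text
ee_pos: [603.6, 304.0, 254.3]
ee_rot: [-0.0, 0.12, 0.993, -0.0]
ft_force: [-0.2, 0.4, -1.1]
width: 3.3
ee_pos: [603.7, 303.9, 250.4]
ft_force: [0.0, -0.8, 0.0]
ee_pos: [603.8, 303.9, 246.4]
ft_force: [0.5, -0.6, 0.0]
ee_pos: [603.8, 303.9, 242.4]
ft_force: [0.3, 0.4, -0.9]
```

```bash
for i in 1 2 3 4; do echo '[[[0,0,0,2,0],[0,0,0,0,0]]]' > m.json && python3 steer.py m.json|sed -n 2p\;4p;done
```

```text
ee_pos: [604.0, 303.9, 240.8]
ft_force: [-1.1, 0.3, 0.6]
ee_pos: [603.9, 303.9, 238.7]
ft_force: [0.6, 0.1, -0.4]
ee_pos: [603.9, 303.9, 236.7]
ft_force: [0.3, 0.8, -0.6]
ee_pos: [603.9, 303.9, 234.7]
ft_force: [-0.6, -0.4, 0.3]
```

```bash
for i in 1 2 3; do echo '[[[0,0,0,2,0],[0,0,0,0,0]]]' > m.json && python3 steer.py m.json|sed -n 2p\;4,6p;done
```

```text
ee_pos: [603.9, 303.9, 232.7]
ft_force: [-0.4, 0.7, 0.3]
width: 0.5
gripper_force: 0.0
ee_pos: [603.9, 303.9, 230.7]
ft_force: [-0.4, -0.6, 0.3]
width: 0.4
gripper_force: 0.0
ee_pos: [603.9, 303.9, 228.7]
ft_force: [0.4, -0.1, -0.4]
width: 0.7
gripper_force: 0.0
```

Run:
```python
from ins import *
im=robot.read_camera("scene")
s=robot.read_state()["ee_pos"];print("tip px",proj("scene",[s-[0,0,8]])+[1.5,2.5])
hsv=cv2.cvtColor(im,cv2.COLOR_RGB2HSV)
for y in range(130,186,2):
    print(y,"".join("#" if hsv[y,x,2]<60 else "R" if (hsv[y,x,0]<12 or hsv[y,x,0]>168) and hsv[y,x,1]>90 else "." if hsv[y,x,1]>90 else chr(97+hsv[y,x,2]//12) for x in range(431,496)))
im=robot.read_camera("wrist");i=robot.camera_info("wrist")
print("wrist pred bob top",proj("",[Mo+61*c],i),"mouth",proj("",[Mo],i))
g=im.max(2);
for y in range(150,330,6): print(y,"".join("#" if g[y,x]<45 else "." if g[y,x]<120 else "o" for x in range(230,420,3)))
```

```text
tip px [[462.9912882  153.32178546]]
130 .............................gfRRRRRRRRRRRRRRhh..................
132 .............................hgRRRRRRRRRRRRR.ij..................
134 ............................ji.RRRRRRRRRRRRRhj...................
136 ............................igRRRRRRRRRRRRRhi....................
138 ............................igRRRRRRRRRRRRRhj....................
140 ..............................igRRRRRRRRRRhi.....................
142 ...............................jhgRRRRg.Rhi......................
144 .................................jihhiijjj.......................
146 ..............................hhh................................
148 ......................hgff#######fh..............................
150 .....................g############g..............................
152 .....................g############g..............................
154 ......................############fh.............................
156 ......................f###########fh.............................
158 ......................g###########fg.............................
160 .........
[... 2351 characters left out ...]
oooooooooo
270 ...................oooo.#.....##......ooooo.....oooooooooooooooo
276 ..................oooooo......###.....ooooo.....oooooooooooooooo
282 ooooooo...........oooooo......###......oooo....ooooooooooooooooo
288 ooooooooo.........oooooo......#o#......oooo.....oooooooooooooooo
294 oooooooooo.........oooo.......#o#......ooo.....ooooooooooooooooo
300 oooooooooo....o.....oo........#.#.......o....ooooooooooooooooooo
306 oooooooooooo..oo..............#.#...........oooo.o.....ooooooooo
312 #############################.#.#.##############################
318 #############################.#.#.##############################
324 #############################.#.#.##############################
```

```bash
python3 - <<'E'
from ins import *
i=robot.camera_info("wrist");s=robot.read_state()["ee_pos"]
print([(z,proj("",[s+[0,0,z]],i)[0].round().tolist(),proj("",[s+[0,0,z]-10*h],i)[0].round().tolist()) for z in(-8,0,8,16)])
E
for i in 1 2 3 4; do echo '[[[0,0,0,2,0],[0,0,0,0,0]]]' > m.json && python3 steer.py m.json|sed -n 2p\;4p;done
```

```text
[(-8, [321.0, 271.0], [321.0, 253.0]), (0, [321.0, 276.0], [321.0, 258.0]), (8, [321.0, 282.0], [321.0, 263.0]), (16, [321.0, 288.0], [321.0, 268.0])]
ee_pos: [603.9, 304.0, 226.7]
ft_force: [-0.8, -0.0, -1.0]
ee_pos: [603.9, 303.9, 224.7]
ft_force: [0.7, 0.4, 0.6]
ee_pos: [603.9, 303.9, 222.7]
ft_force: [-0.9, 0.6, 0.3]
ee_pos: [603.9, 303.9, 220.7]
ft_force: [0.1, 1.1, -0.3]
```

```bash
for i in 1 2 3 4 5; do echo '[[[0,0,0,2,0],[0,0,0,0,0]]]' > m.json && python3 steer.py m.json|sed -n 2p\;4p;done
```

```text
ee_pos: [603.9, 303.9, 218.7]
ft_force: [-0.7, 1.3, -0.7]
ee_pos: [603.9, 303.9, 216.7]
ft_force: [0.5, 0.4, -0.4]
ee_pos: [604.0, 303.9, 214.7]
ft_force: [0.1, 0.0, 0.4]
ee_pos: [603.9, 303.9, 212.7]
ft_force: [0.4, -1.0, 0.2]
ee_pos: [603.9, 303.9, 210.7]
ft_force: [-0.1, 0.1, 0.4]
```

Run:
```python
from ins import *
im=robot.read_camera("scene")
s=robot.read_state()["ee_pos"];print("tip px",proj("scene",[s-[0,0,8]])+[1.5,2.5])
hsv=cv2.cvtColor(im,cv2.COLOR_RGB2HSV)
for y in range(130,186,2):
    print(y,"".join("#" if hsv[y,x,2]<60 else "R" if (hsv[y,x,0]<12 or hsv[y,x,0]>168) and hsv[y,x,1]>90 else "." if hsv[y,x,1]>90 else chr(97+hsv[y,x,2]//12) for x in range(431,496)))
im=robot.read_camera("wrist");i=robot.camera_info("wrist");cv2.imwrite("pics/w9.png",im[:,:,::-1])
print("bob top",proj("",[Mo+61*c,Mo+61*c+14*(.866*h+[0,0,.5])],i).round(),"tip edges",proj("",[s-[0,0,8]-10*h,s-[0,0,8]+10*h],i).round())
hs=cv2.cvtColor(im,cv2.COLOR_RGB2HSV)
for y in range(200,312,4): print(y,"".join("#" if hs[y,x,2]<45 else "R" if (hs[y,x,0]<12 or hs[y,x,0]>168) and hs[y,x,1]>90 else "." if hs[y,x,1]>80 else "o" for x in range(270,380,2)))
```

```text
tip px [[461.08105507 160.20191594]]
130 .............ih.RRihgg.......ggRRRRRRRRRRRRRRRhh.................
132 ...............iiiij........hg.RRRRRRRRRRRRRR.i..................
134 ............................jh.RRRRRRRRRRRRR.i...................
136 ............................igRRRRRRRRRRRRR.ij...................
138 ...........................jhgRRRRRRRRRRRRRhj....................
140 ...........................igRRRRRRRRRRRRRhi.....................
142 ..........................jhhRRRRRRRRRRRR.hj.....................
144 ..........................ihRRRRRRRRRRRRRhj......................
146 ..........................ig.RRRRRRRRRRR.i.......................
148 ......................ggf####fRRRRRRRRRRhj.......................
150 .....................g#########RRRRhghhij........................
152 ......................###########fgi.............................
154 ......................############fh.............................
156 ......................f###########fh.............................
158 ......................g###########fg...........................g.
160 .........
[... 1948 characters left out ...]
##################oo###ooooooooooooooooo
268 oooooooooooo######oRRRR########RRRoo##ooooooooooooooooo
272 ooooooooooooo###RRRRRRRRR####RRRRRRRRoooooooooooooooooo
276 ooooooooooooo###RRRRRRRRR####RRRRRRRRoooooooooooooooooo
280 oooooooooooooo##RRRRRRRRR####RRRRRRRRoooooooooooooooooo
284 oooooooooooooooRRRRRRRRRR####RRRRRRRRRooooooooooooooooo
288 ooooooooooooooooRRRRRRRRR####RRRRRRRRRooooooooooooooooo
292 oooooooooooooooRRRRRRRRRR####RRRRRRRRRooooooooooooooooo
296 oooooooooooooooRRRRRRRRRR####RRRRRRRRRRoooooooooooooooo
300 ooooooooooooooRRRRRRRRRRR#oo#RRRRRRRRRRRooooooooooooooo
304 oooooooooooo.RRRRRRRRRRRR#oo#RRRRRRRRRRRRoooooooooooooo
308 ########ooo############R.#oo#RR###########o#########oo#
```

```bash
for i in 1 2 3 4 5 6; do echo '[[[0,0,0,2,0],[0,0,0,0,0]]]' > m.json && python3 steer.py m.json|sed -n 2p\;4p;done
```

```text
ee_pos: [604.2, 304.0, 208.9]
ft_force: [-0.3, -1.0, 0.3]
ee_pos: [604.5, 304.4, 208.2]
ft_force: [-2.1, -0.4, 6.7]
ee_pos: [605.0, 304.8, 207.8]
ft_force: [-2.3, -0.3, 13.4]
ee_pos: [605.4, 305.1, 207.5]
ft_force: [-4.3, -0.4, 22.1]
ee_pos: [605.8, 305.5, 207.3]
ft_force: [-6.6, -1.5, 30.3]
ee_pos: [606.0, 305.7, 207.1]
ft_force: [-10.4, -1.7, 38.4]
```

Contact was firm, with 38 N on the bob and hardly any movement, so the mandrel is seated. It also shows that the real fingertips sit about 15–22 mm higher than I assumed. That explains the slip off the lever, so from here I'll reach deeper. Next is the nut's bar.

```bash
echo '[[[0,0,0,-30,0],[44,0,0,-35,0],[44,0,0,0,-0.17],[44,0,0,0,-0.17],[44,0,0,0,-0.17],[44,0,0,0,-0.16],[44,0,0,0,0]]]' > m.json && python3 steer.py m.json|sed -n 1,4p; python3 k.py nut 126 28 .02 .2 .4 .6 .8 1 1.25;  python3 d.py "528.1 251 240 3.571" "528.1 251 75.4 3.571"
```

```text
time: 37.62
ee_pos: [603.9, 303.9, 263.7]
ee_rot: [-0.0, -0.212, 0.977, 0.0]
ft_force: [-0.2, 0.2, -0.3]
528.1 251.0 75.4 0.429
523.5 272.4 69.9 0.237
522.5 297.3 65.9 0.013
525.9 322.1 64.4 -0.216
533.6 346.1 65.4 -0.447
545.2 368.1 68.9 -0.672
564.5 391.7 76.5 -0.939
t 37.625 pos [603.9 303.9 263.7] yaw -2.714 F [-0.2  0.2 -0.3]
turn -0.002 dx dy dz [ 91.  -16.5  23.7] dist 95.0
turn -0.0 dx dy dz [ -0.    0.  164.6] dist 165.0
```

```bash
echo '[[[44,31,-5.5,0,0],[44,30,-5.5,0,0],[44,30,-5.5,0,0],[44,0,0,35,0],[44,0,0,40,0],[44,0,0,40,0],[44,0,0,40,0],[44,0,0,33,0],[44,0,0,0,0],[44,0,0,0,0]]]' > m.json && python3 steer.py m.json|sed -n 1,4p; python3 d.py "528.1 251.0 75.4 0.429" "523.5 272.4 69.9 0.237" "522.5 297.3 65.9 0.013" "525.9 322.1 64.4 -0.216" "533.6 346.1 65.4 -0.447" "545.2 368.1 68.9 -0.672" "564.5 391.7 76.5 -0.939" | sed 's/^turn [^d]*//'
python3 - <<'E'
from h import *
im=robot.read_camera("wrist");i=robot.camera_info("wrist");cv2.imwrite("pics/w10.png",im[:,:,::-1])
hs=cv2.cvtColor(im,cv2.COLOR_RGB2HSV)
for y in range(190,310,6): print(y,"".join("#" if hs[y,x,2]<45 else "R" if (hs[y,x,0]<12 or hs[y,x,0]>168) and hs[y,x,1]>90 else "." if hs[y,x,1]>80 else "o" for x in range(240,410,3)))
E
```

```text
time: 38.88
ee_pos: [529.1, 251.4, 77.0]
ee_rot: [0.001, -0.212, 0.977, 0.0]
ft_force: [0.5, 0.3, 0.4]
t 38.875 pos [529.1 251.4  77. ] yaw -2.714 F [0.5 0.3 0.4]
dx dy dz [-1.  -0.   1.6] dist 2.0
dx dy dz [  0.6 -21.9   5.5] dist 23.0
dx dy dz [ -0.7 -24.9   4. ] dist 25.0
dx dy dz [ -2.  -25.    1.5] dist 25.0
dx dy dz [ -3.4 -25.   -1. ] dist 25.0
dx dy dz [ -4.6 -24.4  -3.5] dist 25.0
dx dy dz [ -7.6 -29.5  -7.6] dist 31.0
190 .........................................................
196 .........................................................
202 .........................................................
208 .........................................................
214 .........................................................
220 .........................................................
226 .........................................................
232 .........................................................
238 .........................................................
244 .........................................................
250 .........................................................
256 .........................................................
262 ....................oooooooo.............................
268 .......oo..........ooooooooo...................oo........
274 .....RRRRRo#.......oooooooooo...............#oRRRRRo.....
280 ....RRRRRR##.......oooooooooo...............##RRRRRRo....
286 ..RRRRRRR###.......oooooooooo...............###RRRRRRo...
292 .RRRRRRR.###..ooooooooooooooo...............####RRRRRRo..
298 RRRRRRRR####ooooooooooooooooo...............####RRRRRRRR.
304 RRRRRRR#####ooooooooooooooooo...............#####RRRRRRRR
```

The bar lies between the open fingers, at columns 297–325. I'll sweep it along its arc.

```bash
echo '[[[44,1,0,0,0.1],[44,0,11,2.5,0],[44,0,0,0,0.1],[44,-1,11,3,0],[44,0,0,0,0.11],[44,0.4,12.5,2,0],[44,0,0,0,0.11],[44,0.3,12.5,2,0],[44,0,0,0,0.115],[44,1,12.5,1,0],[44,0,0,0,0.115],[44,1,12.5,0.5,0],[44,0,0,0,0.115],[44,1.7,12.5,-0.5,0],[44,0,0,0,0.115],[44,1.7,12.5,-0.5,0],[44,0,0,0,0]]]' > m.json && python3 steer.py m.json|sed -n 1,4p; python3 d.py "533.6 346.1 65.4 2.695"  "545.2 368.1 68.9 2.47" "564.5 391.7 76.5 2.203"
```

```text
time: 41.05
ee_pos: [528.8, 348.4, 65.9]
ee_rot: [0.0, 0.221, 0.975, 0.001]
ft_force: [-0.2, -0.7, -0.3]
t 41.05 pos [528.8 348.4  65.9] yaw 2.696 F [-0.2 -0.7 -0.3]
turn 0.001 dx dy dz [-5.3  0.   0.5] dist 5.0
turn 0.225 dx dy dz [ 4.6 24.4 -3.5] dist 25.0
turn 0.267 dx dy dz [ 7.6 29.5 -7.6] dist 31.0
```

```bash
python3 - <<'E'
from h import *
im=robot.read_camera("wrist");hs=cv2.cvtColor(im,cv2.COLOR_RGB2HSV)
for y in range(238,304,6): print(y,"".join("#" if hs[y,x,2]<45 else "R" if (hs[y,x,0]<12 or hs[y,x,0]>168) and hs[y,x,1]>90 else "." if hs[y,x,1]>80 else "o" for x in range(240,410,3)))
E
echo '[[[44,-5,0,0,0.11],[44,2,12,-1.7,0],[44,0,0,0,0.115],[44,2.5,12.5,-2,0],[44,0,0,0,0.13],[44,3.5,14.5,-3.5,0],[44,0,0,0,0.13],[44,4,12,-4,0],[44,0,0,0,0]]]' > m.json && python3 steer.py m.json|sed -n 1,4p;  python3 d.py "564.5 391.7 76.5 2.203"
```

```text
238 .........................................................
244 .........................................................
250 .........................................................
256 .........................................................
262 .........................................................
268 .......ooo.....................................oo........
274 ....oRRRRRo#................................#oRRRRRo.....
280 ...oRRRRRR##..ooooo.........................##RRRRRRo....
286 ...RRRRRR###oooooooo........................###RRRRRRo...
292 ..RRRRRR####ooooooooo.......................####RRRRRRo..
298 RRRRRRRR####ooooooooo.......................####RRRRRRRR.
time: 42.22
ee_pos: [560.3, 391.8, 77.8]
ee_rot: [0.0, 0.449, 0.894, 0.001]
ft_force: [-0.2, 0.2, -0.5]
t 42.225 pos [560.3 391.8  77.8] yaw 2.211 F [-0.2  0.2 -0.5]
turn 0.008 dx dy dz [-2.6  3.4  1.3] dist 4.0
```

```bash
echo '[[[44,-3,5,0,0],[44,0,5,-1,0],[44,0,0,0,0]]]' > m.json && python3 steer.py m.json|sed -n 2p\;4p; for i in 1 2 3; do echo '[[[44,0,4,-1,0],[44,0,0,0,0]]]' > m.json && python3 steer.py m.json|sed -n 2p\;4p; done
python3 - <<'E'
from h import *
im=robot.read_camera("wrist");hs=cv2.cvtColor(im,cv2.COLOR_RGB2HSV)
for y in range(238,304,6): print(y,"".join("#" if hs[y,x,2]<45 else "R" if (hs[y,x,0]<12 or hs[y,x,0]>168) and hs[y,x,1]>90 else "." if hs[y,x,1]>80 else "o" for x in range(240,410,3)))
E
```

```text
ee_pos: [567.8, 393.3, 78.1]
ft_force: [-5.2, 0.0, 0.5]
ee_pos: [570.9, 395.6, 78.9]
ft_force: [-5.1, -0.2, 0.9]
ee_pos: [574.1, 397.9, 79.9]
ft_force: [-5.2, -0.4, 0.5]
ee_pos: [575.2, 399.0, 80.2]
ft_force: [-9.5, -2.7, 0.9]
238 .........................................................
244 .........................................................
250 .........................................................
256 .........................................................
262 .........................................................
268 .......ooo...oooooo............................oo........
274 .....RRRRR.#ooooooooo.......................#oRRRRR......
280 ...RRRRRRR#oooooooooo.......................##RRRRRR.....
286 ..RRRRRRR##oooooooooo.......................###RRRRRR....
292 .RRRRRRRo##oooooooooo.........o.............####RRRRRR...
298 RRRRRRRR###oooooooooo......oooooo...........####RRRRRRRR.
```

```bash
for i in 1 2 3; do echo '[[[44,0,3,0,0],[44,0,0,0,0]]]' > m.json && python3 steer.py m.json|sed -n 1,2p\;4p; done
```

```text
time: 43.65
ee_pos: [575.3, 399.1, 79.9]
ft_force: [-13.4, -6.0, 6.1]
time: 43.9
ee_pos: [575.4, 399.2, 79.7]
ft_force: [-18.1, -10.1, 11.3]
time: 44.15
ee_pos: [575.5, 399.2, 79.4]
ft_force: [-22.9, -13.9, 14.3]
```

The bar is on its stop, with the force rising at a position that matches nut = 1.25. I'll back off, lift, and go to the cock.

```bash
echo '[[[44,0,-15,0,0],[44,0,0,-40,0],[44,0,0,-40,0],[44,0,0,-40,0],[44,0,0,-40,0],[44,0,0,0,0.18],[44,0,0,0,0.18],[44,0,0,0,0.18],[44,0,0,0,0.18],[44,0,0,0,0.18],[44,0,0,0,0.18],[44,0,0,0,0.18],[44,0,0,0,0.18],[44,0,0,0,0.18],[44,0,0,0,0.18],[44,0,0,0,0.18],[44,0,0,0,0.14],[44,0,0,0,0]]]' > m.json && python3 steer.py m.json|sed -n 1,4p; python3 k.py cock 110 26 0 .2 .4 .6 .8 1 1.2 1.4 1.57; python3 d.py "483 -274 220 .09"
```

```text
time: 46.4
ee_pos: [574.7, 396.8, 241.7]
ee_rot: [-0.0, 0.999, 0.044, 0.001]
ft_force: [-0.6, -1.0, 0.1]
483.1 -274.1 71.0 0.090
487.0 -295.7 72.1 0.320
494.5 -316.0 75.3 0.544
505.3 -334.4 80.6 0.759
519.0 -350.1 87.7 0.962
535.1 -362.3 96.3 1.153
552.8 -370.7 106.1 1.336
571.6 -374.9 116.7 1.513
587.8 -375.1 126.0 1.660
t 46.4 pos [574.7 396.8 241.7] yaw 0.088 F [-0.6 -1.   0.1]
turn -0.002 dx dy dz [-151.6  659.9   21.7] dist 677.0
```

```bash
echo '[[[44,-9.5,41.2,0,0],[44,-9.5,41.2,0,0],[44,-9.5,41.2,0,0],[44,-9.5,41.2,0,0],[44,-9.5,41.2,0,0],[44,-9.5,41.2,0,0],[44,-9.5,41.2,0,0],[44,-9.5,41.2,0,0],[44,-9.5,41.2,0,0],[44,-9.5,41.2,0,0],[44,-9.5,41.2,0,0],[44,-9.5,41.2,0,0],[44,-9.5,41.2,0,0],[44,-9.5,41.2,0,0],[44,-9.5,41.2,0,0],[44,-9.5,41.2,0,0],[44,0,0,0,0],[44,0,0,0,0]]]' > m.json && python3 steer.py m.json|sed -n 1,4p;  python3 d.py "483 -274 71 .09"
python3 - <<'E'
from h import *
from k import pts
im=robot.read_camera("wrist");i=robot.camera_info("wrist")
g=im.max(2).astype(int)
m=((g<45)).astype(np.uint8);m[265:]=0
n,l,s,c=cv2.connectedComponentsWithStats(m);print([(s[k].tolist(),c[k].round().tolist()) for k in range(1,n) if s[k][4]>200])
for q in(0,.1):print(q,proj("",[list(map(float,a.split()))[:3] for a in pts("cock",130,0,[q])+pts("cock",95,0,[q])+pts("cock",60,0,[q])],i).round().tolist())
E
```

```text
time: 48.65
ee_pos: [478.6, -273.0, 241.2]
ee_rot: [-0.0, 0.999, 0.044, 0.0]
ft_force: [0.5, 0.8, 0.0]
t 48.65 pos [ 478.6 -273.   241.2] yaw 0.087 F [0.5 0.8 0. ]
turn -0.003 dx dy dz [  4.3   1.3 170.2] dist 170.0
[([316, 168, 22, 63, 1235], [327.0, 199.0]), ([0, 207, 28, 29, 678], [12.0, 221.0]), ([48, 219, 51, 43, 1489], [73.0, 239.0])]
0 [[326.0, 228.0], [326.0, 198.0], [326.0, 164.0]]
0.1 [[340.0, 227.0], [337.0, 198.0], [333.0, 163.0]]
```

The sleeve's centroid is at (327,199), against a predicted (326,198) for q = 0, so the cock is still fully shut. I'll go down and work out the opening arc.

```bash
echo '[[[44,4,1.3,30,0],[44,0,0,35,0],[44,0,0,35,0],[44,0,0,35,0],[44,0,0,35,0],[44,0,0,0,0],[44,0,0,0,0]]]' > m.json && python3 steer.py m.json|sed -n 1,4p;  python3 d.py "483.1 -274.1 71.0 0.090" "487.0 -295.7 72.1 0.320" "494.5 -316.0 75.3 0.544" "505.3 -334.4 80.6 0.759" "519.0 -350.1 87.7 0.962" "535.1 -362.3 96.3 1.153" "552.8 -370.7 106.1 1.336" "571.6 -374.9 116.7 1.513" "587.8 -375.1 126.0 1.660"
```

```text
time: 49.58
ee_pos: [483.5, -274.0, 72.2]
ee_rot: [0.0, 0.999, 0.044, 0.001]
ft_force: [-0.2, 0.0, 0.1]
t 49.575 pos [ 483.5 -274.    72.2] yaw 0.087 F [-0.2  0.   0.1]
turn -0.003 dx dy dz [-0.4  0.1  1.2] dist 1.0
turn -0.23 dx dy dz [-3.1 21.7 -1.1] dist 22.0
turn -0.224 dx dy dz [-4.1 21.3 -3.2] dist 22.0
turn -0.215 dx dy dz [-4.8 20.8 -5.3] dist 22.0
turn -0.203 dx dy dz [-5.  20.2 -7.1] dist 22.0
turn -0.191 dx dy dz [-4.6 19.7 -8.6] dist 22.0
turn -0.183 dx dy dz [-4.1 19.2 -9.8] dist 22.0
turn -0.177 dx dy dz [ -3.1  19.  -10.6] dist 22.0
turn -0.147 dx dy dz [-1.6 16.1 -9.3] dist 19.0
```

```bash
echo '[[[44,0,0,0,-0.18],[44,-3,21.7,-1,-0.05],[44,0,0,0,-0.18],[44,-4,21.3,-3,-0.045],[44,0,0,0,-0.18],[44,-4.8,20.8,-5,-0.035],[44,0,0,0,-0.18],[44,-5,20.2,-7,-0.02],[44,0,0,0,-0.18],[44,-4.6,19.7,-8.6,-0.01],[44,0,0,0,-0.18],[44,-4,19.2,-9.8,0],[44,0,0,0,-0.18],[44,-3,19,-10.6,0],[44,0,0,0,0]]]' > m.json && python3 steer.py m.json|sed -n 1,4p; python3 d.py "571.6 -374.9 116.7 1.513" "587.8 -375.1 126.0 1.660"
python3 - <<'E'
from h import *
im=robot.read_camera("wrist");hs=cv2.cvtColor(im,cv2.COLOR_RGB2HSV)
for y in range(202,304,6): print(y,"".join("#" if hs[y,x,2]<45 else "R" if (hs[y,x,0]<12 or hs[y,x,0]>168) and hs[y,x,1]>90 else "." if hs[y,x,1]>80 else "o" for x in range(240,410,3)))
E
```

```text
time: 51.45
ee_pos: [570.3, -377.8, 119.1]
ee_rot: [0.003, 0.729, 0.684, 0.0]
ft_force: [0.3, 0.7, 0.6]
t 51.45 pos [ 570.3 -377.8  119.1] yaw 1.507 F [0.3 0.7 0.6]
turn -0.006 dx dy dz [3.  1.1 2.4] dist 4.0
turn -0.147 dx dy dz [-1.6 16.1 -9.3] dist 19.0
202 ........................................ooooooooooooooooo
208 .........................................oooooooooooooooo
214 .........................................oooooooooooooooo
220 ..........................................oooooooooooooo.
226 .........................................................
232 .........................................................
238 .........................................................
244 .........................................................
250 .........................................................
256 .........................................................
262 .........................................................
268 ......oooo....................................oooo.......
274 .....RRRRRo#................................#oRRRRR......
280 ....RRRRRR##................................##RRRRRR.....
286 ..RRRRRRR###................................###RRRRRR....
292 .RRRRRRRo###................................####RRRRRR...
298 RRRRRRRR####................................####RRRRRRRR.
```

The lever is not between the fingers. I'll find it.

```bash
echo '[[[44,0,0,-40,0],[44,0,0,-40,0],[44,0,0,0,0]]]' > m.json && python3 steer.py m.json|sed -n 1,2p
python3 - <<'E'
from h import *
from k import pts
P=lambda q:[list(map(float,a.split()))[:3] for r in(70,95,120) for a in pts("cock",r,0,[q])]
for n in("wrist","scene","top"):
    im=robot.read_camera(n);i=robot.camera_info(n);g=im.max(2).astype(int)
    if n=="wrist":cv2.imwrite("pics/w11.png",im[:,:,::-1])
    for q in np.arange(0,1.6,.1):
        uv=proj("",P(q),i).round().astype(int)
        print(n,round(q,1),uv.tolist()[1],[int(g[y,x]) if 0<=x<640 and 0<=y<480 else -1 for x,y in uv])
E
```

```text
time: 51.88
ee_pos: [569.1, -378.0, 200.3]
wrist 0.0 [208, 91] [100, 98, 99]
wrist 0.1 [212, 105] [99, 100, 98]
wrist 0.2 [216, 119] [99, 97, 100]
wrist 0.3 [222, 132] [100, 99, 99]
wrist 0.4 [228, 145] [103, 99, 99]
wrist 0.5 [235, 156] [100, 100, 100]
wrist 0.6 [243, 167] [23, 25, 69]
wrist 0.7 [251, 177] [24, 24, 23]
wrist 0.8 [260, 186] [15, 46, 101]
wrist 0.9 [270, 195] [100, 100, 83]
wrist 1.0 [281, 202] [62, 63, 69]
wrist 1.1 [292, 208] [63, 64, 100]
wrist 1.2 [303, 214] [63, 62, 101]
wrist 1.3 [315, 218] [62, 64, 64]
wrist 1.4 [328, 220] [63, 62, 64]
wrist 1.5 [341, 222] [101, 102, 101]
scene 0.0 [198, 280] [116, 116, 167]
scene 0.1 [194, 283] [119, 118, 225]
scene 0.2 [190, 286] [119, 115, 209]
scene 0.3 [186, 289] [115, 117, 163]
scene 0.4 [182, 292] [118, 117, 103]
scene 0.5 [179, 295] [100, 113, 104]
scene 0.6 [176, 298] [55, 60, 84]
scene 0.7 [174, 301] [47, 43, 77]
scene 0.8 [172, 304] [42, 40, 94]
scene 0.9 [170, 306] [40, 41, 104]
scene 1.0 [169, 309] [68, 104, 117]
scene 1.1 [168, 312] [112, 117, 118]
scene 1.2 [168, 314] [118, 115, 116]
scene 1.3 [168, 317] [118, 118, 116]
scene 1.4 [169, 319] [116, 115, 114]
scene 1.5 [170, 321] [117, 115, 115]
top 0.0 [455, 274] [137, 134, 135]
top 0.1 [460, 274] [133, 137, 135]
top 0.2 [464, 273] [135, 135, 137]
top 0.3 [469, 271] [134, 134, 136]
top 0.4 [474, 270] [136, 135, 133]
top 0.5 [478, 267] [122, 134, 135]
top 0.6 [482, 265] [83, 101, 134]
top 0.7 [486, 262] [88, 81, 75]
top 0.8 [490, 259] [93, 101, 109]
top 0.9 [493, 256] [110, 130, 134]
top 1.0 [497, 252] [109, 109, 134]
top 1.1 [499, 248] [110, 109, 116]
top 1.2 [502, 244] [111, 106, 108]
top 1.3 [504, 239] [131, 109, 102]
top 1.4 [505, 235] [136, 132, 133]
top 1.5 [506, 231] [135, 132, 134]
```

```bash
python3 k.py cock 108 38 .7 .85 1 1.15 1.3 1.45 1.57 > /tmp/p; cat /tmp/p; mapfile -t a < /tmp/p; python3 d.py "512.5 -341.7 180 .862" "${a[@]}"
```

```text
513.0 -341.2 72.7 0.862
523.8 -351.9 78.4 1.010
535.8 -360.6 84.8 1.153
548.8 -367.1 91.9 1.291
562.4 -371.4 99.6 1.425
576.4 -373.3 107.5 1.556
587.6 -373.1 114.0 1.660
t 52.025 pos [ 566.7 -375.9  195.2] yaw 1.506 F [-0.9 -0.5  0. ]
turn 0.644 dx dy dz [ -9.3 -63.5  15.2] dist 66.0
turn -0.0 dx dy dz [7.000e-01 1.000e-01 1.073e+02] dist 107.0
turn -0.148 dx dy dz [-3.3 14.8 -5.7] dist 16.0
turn -0.143 dx dy dz [-3.1 14.5 -6.4] dist 16.0
turn -0.138 dx dy dz [-2.7 14.3 -7.1] dist 16.0
turn -0.134 dx dy dz [-2.3 14.1 -7.7] dist 16.0
turn -0.131 dx dy dz [-1.7 14.  -7.9] dist 16.0
turn -0.104 dx dy dz [-0.8 11.2 -6.5] dist 13.0
```

```bash
echo '[[[44,0,0,0,0.165],[44,0,0,0,0.165],[44,0,0,0,0.165],[44,0,0,0,0.15],[44,-5,-32,10,0],[44,-4.3,-31.5,5,0],[44,0,0,0,0],[44,0,0,30,0],[44,0,0,40,0],[44,0,0,37,0],[44,0,0,0,0],[44,0,0,0,0]]]' > m.json && python3 steer.py m.json|sed -n 1,4p;  python3 d.py "513 -341.2 72.7 .862"
python3 - <<'E'
from h import *
im=robot.read_camera("wrist");hs=cv2.cvtColor(im,cv2.COLOR_RGB2HSV)
for y in range(214,304,6): print(y,"".join("#" if hs[y,x,2]<45 else "R" if (hs[y,x,0]<12 or hs[y,x,0]>168) and hs[y,x,1]>90 else "." if hs[y,x,1]>80 else "o" for x in range(240,410,3)))
E
```

```text
time: 53.52
ee_pos: [514.5, -343.0, 74.7]
ee_rot: [0.0, 0.909, 0.417, 0.0]
ft_force: [1.1, -0.2, 1.7]
t 53.525 pos [ 514.5 -343.    74.7] yaw 0.861 F [ 1.1 -0.2  1.7]
turn -0.001 dx dy dz [ 0.4 -2.3  2. ] dist 3.0
214 ....................ooooooooooooooo......................
220 ...................####o###oooooooo#.....................
226 ..................#####oooooooo#####.....................
232 ..................#########ooo######.....................
238 ...................#################.....................
244 ...................#################.....................
250 ...................#################.....................
256 ...................################......................
262 ...................################......................
268 ......oooo.........################...........o..o.......
274 .....RRRRRo#.......################.........#oRRRRR......
280 ....RRRRRR##.......o###############.........##RRRRRR.....
286 ..RRRRRRR###........###############.........###RRRRRR....
292 .RRRRRRRo###........###############.........####RRRRRR...
298 RRRRRRRR####........###############.........####RRRRRRRR.
```

The lever's sleeve is now well between the fingers. I'll sweep it open slowly.

```bash
echo '[[[44,0,0,2,-0.15],[44,-3.3,14,-5,0],[44,0,0,0,-0.14],[44,-3.1,14.5,-6,0],[44,0,0,0,-0.14],[44,-2.7,14.3,-7,0],[44,0,0,0,-0.134],[44,-2.3,14.1,-7.5,0],[44,0,0,0,-0.13],[44,-1.7,14,-7.9,0],[44,0,0,0,-0.1],[44,-0.8,11.2,-6.5,0],[44,0,0,0,0]]]' > m.json && python3 steer.py m.json|sed -n 1,4p;  python3 d.py "587.6 -373.1 114 1.66"
python3 - <<'E'
from h import *
im=robot.read_camera("wrist");hs=cv2.cvtColor(im,cv2.COLOR_RGB2HSV)
for y in range(238,304,6): print(y,"".join("#" if hs[y,x,2]<45 else "R" if (hs[y,x,0]<12 or hs[y,x,0]>168) and hs[y,x,1]>90 else "." if hs[y,x,1]>80 else "o" for x in range(240,410,3)))
E
```

```text
time: 55.2
ee_pos: [589.3, -375.3, 113.8]
ee_rot: [0.002, 0.678, 0.735, 0.0]
ft_force: [-1.5, -0.2, 0.1]
t 55.2 pos [ 589.3 -375.3  113.8] yaw 1.652 F [-1.5 -0.2  0.1]
turn -0.008 dx dy dz [ 2.3 -1.5 -0.2] dist 3.0
238 .............################............................
244 .............################............................
250 .............################............................
256 .............###############.............................
262 .............###############.............................
268 ......oooo...###############..................oooo.......
274 .....RRRRRo#.###############................#oRRRRR......
280 ...RRRRRRR##.###############................##RRRRRR.....
286 ..RRRRRRR###.###############................###RRRRRR....
292 .RRRRRRRo##################.................####RRRRRR...
298 RRRRRRRR###################.................####RRRRRRRR.
```

Now I'll push on to the stop.

```bash
echo '[[[44,0,4,-2,0],[44,0,4,-2,0],[44,0,0,0,0]]]' > m.json && python3 steer.py m.json|sed -n 2p\;4p; for i in 1 2 3; do echo '[[[44,0,3,-1,0],[44,0,0,0,0]]]' > m.json && python3 steer.py m.json|sed -n 2p\;4p; done
```

```text
ee_pos: [595.5, -373.9, 116.3]
ft_force: [-2.6, -2.8, 1.6]
ee_pos: [597.9, -373.6, 117.4]
ft_force: [-5.0, -3.6, 2.3]
ee_pos: [599.8, -373.4, 118.2]
ft_force: [-7.2, -2.8, 3.5]
ee_pos: [599.9, -373.3, 118.1]
ft_force: [-13.9, -5.9, 2.5]
```

```bash
echo '[[[44,0,3,0,0],[44,0,3,0,0],[44,0,0,0,0]]]' > m.json && python3 steer.py m.json|sed -n 2p\;4p; echo '[[[44,0,-16,0,0],[44,0,-3,0,0],[44,0,0,-35,0],[44,0,0,-40,0],[44,0,0,-30,0],[44,0,0,0,0],[44,0,0,0,0]]]' > m.json && python3 steer.py m.json|sed -n 1,2p\;4p
python3 - <<'E'
from h import *
from k import pts
im=robot.read_camera("wrist");i=robot.camera_info("wrist")
g=im.max(2);m=(g<45).astype(np.uint8);m[268:]=0
n,l,s,c=cv2.connectedComponentsWithStats(m)
for k in range(1,n):
    if s[k][4]>300:
        ys,xs=np.nonzero(l==k);f=cv2.fitLine(np.c_[xs,ys].astype(np.float32),2,0,.01,.01).ravel();print(s[k].tolist(),c[k].round(),f.round(3))
for q in(1.45,1.5,1.571):print(q,proj("",[list(map(float,a.split()))[:3] for r in(60,95,130) for a in pts("cock",r,0,[q])],i).round(1).tolist())
# pipe ends vs lever
E
python3 asc.py | sed -n 10,32p
```

```text
ee_pos: [600.2, -373.2, 117.7]
ft_force: [-27.7, -6.8, 9.2]
time: 57.62
ee_pos: [591.6, -372.8, 222.9]
ft_force: [-0.8, -0.4, 0.4]
[303, 173, 29, 95, 2633] [317. 220.] [1.90000e-02 1.00000e+00 3.17425e+02 2.19670e+02]
1.45 [[308.3, 169.4], [304.0, 219.2], [300.0, 265.0]]
1.5 [[312.1, 170.0], [309.7, 220.5], [307.4, 267.3]]
1.571 [[317.5, 170.6], [318.1, 221.9], [318.4, 269.9]]
142 .................................................................
144 .................................................................
146 ..............................hhh................................
148 ......................ggf########fh..............................
150 .....................g###########fh..............................
152 ......................###########fgi.............................
154 ......................f###########fi.............................
156 ......................f###########fh.............................
158 ......................g###########fh.............................
160 ......................g###########fg.............................
162 ................
[... 189 characters left out ...]

168 .......................g#######fgijji............................
170 ..........................hijlmnoqrolk........................g..
172 .........................kklmnoqsssqqomk.........................
174 .......................kkllmoopqrssstspnmllkjj............g....g.
176 ...................kkkkkklmnnnooprrrrrrrrrrpkiiijjj.h...g.g.g....
178 .................iijklllllmnoppqqrrssssssssqlhhijjk.....h..h.....
180 ..............ihgggikllllllmnprsssssssrrqpomkjjjjjj..............
182 ..............hgghhijkkkklkklnqqpoonnmlkjjjjjjjjjjj..............
184 ..............hgfggghhhhhhhhhhiiihhiiiiiiiiijjjjjjj..............
186 ..............hgffffgggggggggggghhhhhhiiiiiijjjjjjjj.............
```

The sleeve matches q = 1.571, the mandrel is in place, and the tool touches nothing. Handing in.

```bash
python3 -c "
from plant import robot
print(robot.finish_job())"
```

```text
the job is handed in; nothing more can be done
None
```

The job is handed in at about 58 s: cock shut to its stop, plain-bob mandrel seated in the collet, nut bar swung to its stop, then cock opened fully and released; the lever slipped out once each way and was re-caught, seating was judged from a 38 N press on the bob and the camera, and finish_job gave no verdict.

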